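Light the work and offer up the lampholder plate

ROBOT

A 6-joint arm with a two-finger parallel gripper is mounted at the origin on the work surface. World frame = base frame: x ahead of the robot, y to its left, z up, the work surface at z = 0. Lengths are in mm, angles in rad, forces in N, time in s.
With the tool pointing down it reaches from about 350 to 975 mm from the base axis. Payload 7.1 kg.
Tool frame: the origin (TCP) lies midway between the tips of the shut fingers; the grasp point (between the pads) lies 19 mm behind it (ctrl.pinch_z is the distance from the TCP to the grasp point, in mm); z points along the fingers, y is the direction in which the jaws open and shut (so a half turn about z gives the same grasp; the last joint's range is limited). The gripper opens to 88 mm and grips with 3 to 60 N. Pads are 20 mm wide; open, the fingers measure 115 mm over their backs; the gripper's body (75 mm by 178 mm) begins 61 mm behind the grasp point.
Start: joints at [-1.14, 0.423, 1.63, -0, 1.089, -0.019], TCP at [271.755, -562.809, 222.675] pointing down, gripper open.
Joint ranges: [-3, 3], [-0.9, 2.11], [0.09, 2.58], [-1.31, 4.45], [0.11, 2.69], [-2.54, 2.54]. Speed limits (rad/s): [2.39, 2.39, 3.01, 3.14, 3.14, 3.14].

INTERFACE

Orientations are given as a rotation vector (axis times angle).
In Python, from workcell import ctrl gives the robot as it stands.
- The arm moves only by the tool jog_arm, never from a script. Its arguments are lists of equal length, an entry for each row: "xyz": the shift along the world's x, y, z in mm, a list of three; "yaw": the turn about the world's z in degrees. A call has 1 to 20 rows; each row shifts and turns the pose as measured when the row begins; what a row does not reach is not made up. A row lasts 1/12 s, in which the tool goes at most 41.7 mm and 7.16 degrees, less where a joint would pass 70% of its speed; a pose out of reach is approached as far as the arm can. A call with a gripper value outside its range is refused whole. "gripper" is the closure, from 0 (fully open) to 1 (shut), set as the call begins (left out, the last holds). The fingers move at their own pace and stop on an object; the grip force is fixed at half the most. Time passes only in rows, so rows that do not move let the fingers close. It gives the time, the measured TCP pose, the force and the opening at its end, in the units of the state.
- ctrl.get_obs(): the state, without advancing time (a new reading comes with each control period).
- ctrl.get_image(name): name is "scene" or "top" or "wrist"; returns a dict with "img" (400x640x3 uint8, blue, green, red), "K" (3x3 intrinsics, pixels), "R" (3x3) and "t" (3): a world point X has camera coordinates R X + t. Camera axes: x right, y down, z forward; pixel columns grow to the right and rows downward; lengths in mm; the calibration is good to about 2 mm. A picture is of the moment at which its call begins. There is no depth.
- ctrl.close_job(): hands the job in, once; it reports no verdict.
Trained networks look in a picture, given as the dict that the camera call returned (one of the last four; its "shot" number tells which), for a name from the list of things; names that differ only in an ending like _2 or _b are one class to them, and where a whole thing is asked for, a point or a joint stands for the part that bears it (a point fixed in the world has none). Each returns a list of dicts, best first, with "confidence" (0 to 1); they miss things now and then, are a little off and sometimes report something else, mostly with a low value. They report only what shows in the picture. A call takes as long as a camera call. They do not tell look-alikes from the thing itself.
- ctrl.find_in(picture, thing): "centre" ([column, row] as shares, 0 to 1, of the picture: columns of its width, rows of its height, amid what is visible of it).
- ctrl.regions_of(picture, thing): "region" (400x640 bool, what is visible of it) and "centre" ([column, row] as shares, 0 to 1, of the picture: columns of its width, rows of its height, amid what is visible of it).
- ctrl.pinpoint(picture, thing): "centre" ([column, row] as shares, 0 to 1, of the picture: columns of its width, rows of its height: a listed point, or the origin of a listed thing).
The state is a dict: "t": time; "qpos": joint angles; "qvel": joint speeds; "joint_torque": joint torques, N m; "ee_pos": TCP position; "orientation": TCP orientation; "ft_force": force on the tool from outside, world axes, zero at the start; "moment": the same for the moment, N m; "width": finger opening in mm.
Only numpy, scipy, OpenCV 4.12 (cv2) and the standard library are available. Lean on these libraries where they do the work, as an engineer would, in place of code of your own. Each camera call takes 0.05 s, during which the arm holds its last target.

TASK

Hang the lantern torch by its handle on the two-pronged hook and let go of it, so that it lights the work. Then pick up the lampholder cover plate and hold it level about 2 cm above the open back box, without touching the box, with its two screw holes lined up over the box's two threaded holes so that the screws could be put straight in; finish still holding it there, completely still. Leave the trays, funnel and jar where they are.

Things in the scene. Friction and masses are not known exactly. Their poses are not given: they have to be found in the camera images.
- lantern: Black battery lantern torch, about 0.26 kg (may vary by a third), standing upright on the work surface: round body 92 mm across and 90 mm high with a clear middle, a 28 mm wide, 13 mm high twisting knob on its cap, and a rigid black arch handle over the top. Origin: centre of its underside; z up, y along the handle's bar. Symmetrical under a half turn.
- lantern_grip (a point): Middle of the lantern's handle bar, 150 mm above its underside. The bar is round, 10 mm thick, straight for 104 mm along the lantern's y (52 mm either side), its side legs bow out to 120 mm (centre to centre). Clear height between the bar's underside and the body's cap is 55 mm (42 mm over the knob).
- hook: Fixed steel hook stand: two parallel upturned prongs, 8 mm thick, at y = -32 and +32 mm, pointing along its -x, roughly towards the robot. Origin on the work surface below the seat, z up. Crossbar (centre 202 mm high) and 18 mm post at x = +100 mm; foot 12 mm high, x = +20 to +150 mm, 130 mm wide. Fingers holding the middle of the handle bar fit between the prongs.
- hook_tips (a point): Midway between the two prong tips, at stand x = -36 mm; the tips' highest points are 214 mm above the work surface. The bar, held along the stand's y, is brought in along +x over the tips, the prongs passing under the bar and over the lantern's cap, then lowered to the seat.
- hook_seat (a point): Where the middle of the handle bar rests when hung, across both prongs: midway between them at their lowest point (prong centres there 190 mm high), 199 mm above the work surface and straight above the hook origin.
- box: Fixed white plastic back box, open at the top, 130 x 80 mm outside with 4 mm walls, on a 170 x 120 x 12 mm plywood board lying on the work surface. Its rim is 57 mm above the work surface. Origin: centre of the board's underside; x along the box's long side, z up.
- box_hole0 (a point): Mouth of the threaded hole (5 mm, in a 15 mm brass pillar, 54 mm above the work surface) at box x = +50 mm, y = 0.
- box_hole1 (a point): Mouth of the other threaded hole, at box x = -50 mm, y = 0.
- plate: Loose white plastic cover plate, 0.12 kg (may vary by a third), lying flat on the work surface: 130 x 80 x 6 mm, with a 40 x 40 mm square lampholder housing in its middle, sides parallel to the plate's, up to 52 mm above the underside, and a 30 mm round collar on it, up to 60 mm. Origin: centre of the underside; x along the long side, z up. Either hole may go over either threaded hole.
- plate_hole0 (a point): Centre, at the underside, of the plate's 10 mm screw hole at plate x = +50 mm, y = 0.
- plate_hole1 (a point): Centre, at the underside, of the plate's other 10 mm screw hole, at plate x = -50 mm, y = 0.
- trays: Bystander: stack of three clear trays with a bulb in each, 110 x 140 x 162 mm high, z up; origin: centre of its underside.
- funnel: Bystander: orange funnel standing mouth down, 104 mm across, 105 mm high; origin: centre of its mouth, on the work surface.
- jar: Bystander: small glass jar with a steel lid, 60 mm across, 75 mm high; origin: centre of its underside.
Mind the look-alikes: they are no part of the job. What is shaped like the lantern but blue or purple is not meant.

How it is judged:
By the outcome, as a careful person would: the job done as asked, in the order asked, and still so for the second after the job is handed in, while the arm keeps its last pose, push and grip.
It also fails if it takes over 64 s, if anything falls off the work surface, if the arm or the gripper's body presses on something with over 40 N, if the wrist force passes 120 N, or if a joint passes its speed limit or range.

## Working session

There is one attempt and no reset: what is moved stays moved. The work goes in short steps, Python scripts to look and compute and a tool call to move; the robot and the scene stay as the last step left them, time stands still between calls to the robot, and variables do not carry over. Pictures are saved under pics/ and viewed, and the job is handed in when it is done.

Besides the shell and the picture viewer there is one more tool, called after ">>>" as name(argument=value, ...) on one line, values as JSON. jog_arm: Moves the arm, as the interface text tells. Its arguments: {"type":"object","properties":{"xyz":{"type":"array","items":{"type":"array","items":{"type":"number"}}},"yaw":{"type":"array","items":{"type":"number"}},"gripper":{"type":"number"}},"required":["xyz","yaw"]}

```bash
ls; mkdir -p pics
cat > h.py <<'E'
from workcell import ctrl
import numpy as np, cv2
E
python3 - <<'E'
from h import *
import pickle
d={}
for n in ["scene","top"]:
    p=ctrl.get_image(n); cv2.imwrite(f"pics/{n}0.png",p["img"]); d[n]=p
    print(n,p["K"].tolist(),p["R"].round(3).tolist(),p["t"].round(1).tolist())
    for th in ["lantern","lantern_grip","hook","hook_tips","hook_seat","box","box_hole0","plate","plate_hole0","plate_hole1","trays","funnel","jar"]:
        print(th,[((np.array(r["centre"])*[640,400]).round(1).tolist(),round(r["confidence"],2)) for r in ctrl.pinpoint(p,th)][:4])
pickle.dump(d,open("d.pkl","wb"))
o=ctrl.get_obs();print(o["t"],o["ee_pos"],o["orientation"],o["width"])
E
```

```text
pics
scene [[373.5287583151737, 0.0, 317.5496249857528], [0.0, 373.5287583151737, 200.71027002640827], [0.0, 0.0, 1.0]] [[-0.878, 0.478, 0.009], [0.392, 0.73, -0.56], [-0.274, -0.488, -0.829]] [517.8, -142.7, 1405.8]
lantern [([333.1, 242.4], 0.92), ([298.2, 321.9], 0.82), ([380.2, 202.4], 0.58)]
lantern_grip [([388.7, 173.7], 0.97), ([333.8, 213.0], 0.72), ([294.4, 303.2], 0.66)]
hook [([399.1, 307.5], 0.97)]
hook_tips [([424.5, 268.0], 0.75)]
hook_seat []
box [([313.1, 179.9], 0.64), ([424.1, 269.5], 0.4)]
box_hole0 [([325.6, 167.5], 0.88), ([301.4, 179.8], 0.85)]
plate [([297.6, 141.6], 0.62), ([331.8, 240.7], 0.21)]
plate_hole0 [([308.0, 141.1], 0.86), ([286.5, 140.3], 0.65)]
plate_hole1 [([308.0, 141.1], 0.86), ([286.5, 140.3], 0.65)]
trays []
funnel [([269.8, 264.4], 0.95)]
jar [([246.5, 219.8], 0.93)]
top [[379.78393914777723, 0.0, 324.3198726612829], [0.0, 379.78393914777723, 197.50938241098913], [0.0, 0.0, 1.0]] [[-0.017, -1.0, -0.014], [-0.997, 0.018, -0.074], [0.074, 0.013, -0.997]] [1.3, 593.0, 1261.2]
lantern [([319.0, 270.1], 0.84), ([302.4, 203.5], 0.63), ([248.1, 142.9], 0.6), ([301.1, 201.5], 0.48)]
lantern_grip [([301.1, 198.7], 0.81), ([240.7, 136.8], 0.64), ([315.6, 275.2], 0.62)]
hook [([218.8, 225.4], 0.64)]
hook_tips [([205.6, 233.9], 0.8)]
hook_seat [([198.6, 227.2], 0.91), ([205.3, 237.9], 0.26)]
box [([370.8, 219.5], 0.67)]
box_hole0 [([369.7, 202.6], 0.95), ([376.1, 230.9], 0.65)]
plate [([434.2, 234.5], 0.81), ([435.8, 223.0], 0.59)]
plate_hole0 [([433.0, 250.4], 0.89), ([437.1, 219.7], 0.69)]
plate_hole1 [([433.0, 250.4], 0.89), ([437.1, 219.7], 0.69)]
trays [([432.0, 162.0], 0.86)]
funnel [([304.0, 142.5], 0.6)]
jar [([361.7, 139.3], 0.71), ([200.9, 223.7], 0.44)]
1.4 [ 271.75775066 -562.81355884  222.67683288] [-3.06246453e+00 -7.00650197e-01  1.11081577e-05] 87.68158083526416
```

View pics/scene0.png

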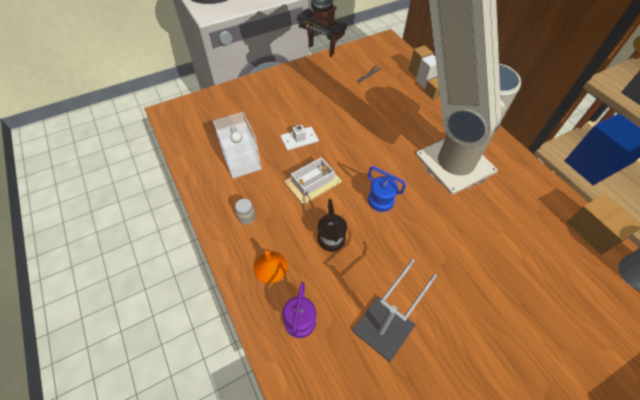

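View pics/top0.png

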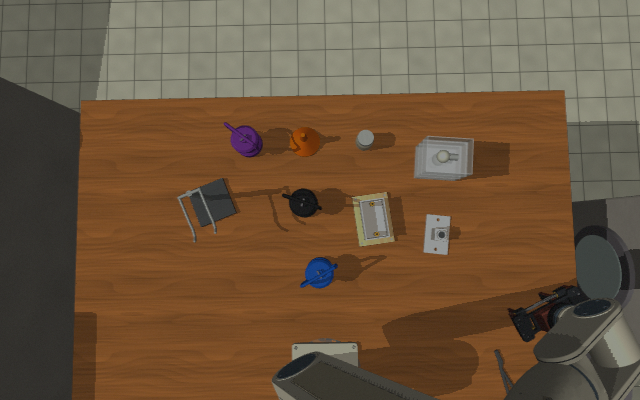

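Candidates for the lantern, in top-view pixels: black (302,203), blue (320,272), purple (246,141). In the scene view they are at (333,232), (383,195) and (299,316). The black one matches the description. There is only one plate (437,235), one box (373,219) and one hook (205,205).

```bash
cat >> h.py <<'E'
def ray(p,uv):
    d=p["R"].T@np.linalg.solve(p["K"],[uv[0],uv[1],1.]); c=-p["R"].T@p["t"]; return c,d
def onz(p,uv,z):
    c,d=ray(p,uv); return c+d*(z-c[2])/d[2]
def tri(obs):
    A=np.zeros((3,3));b=np.zeros(3)
    for p,uv in obs:
        c,d=ray(p,uv);d=d/np.linalg.norm(d);M=np.eye(3)-np.outer(d,d);A+=M;b+=M@c
    return np.linalg.solve(A,b)
def proj(p,X):
    X=np.atleast_2d(X); c=X@p["R"].T+p["t"]; q=c@p["K"].T; return q[:,:2]/q[:,2:]
E
python3 - <<'E'
from h import *
import pickle
d=pickle.load(open("d.pkl","rb")); s,t=d["scene"],d["top"]
P=lambda n,*a:print(n,*[np.round(x,1) for x in a])
P("grip",onz(s,(333.8,213),150),onz(t,(301.1,198.7),150),tri([(s,(333.8,213)),(t,(301.1,198.7))]))
P("lant",onz(s,(333.1,242.4),0),onz(t,(302.4,203.5),0))
P("hook",onz(s,(399.1,307.5),0),onz(t,(218.8,225.4),0))
P("tips",onz(s,(424.5,268),210),onz(t,(205.6,233.9),210))
P("seat",onz(t,(198.6,227.2),199))
P("boxh",onz(s,(325.6,167.5),54),onz(s,(301.4,179.8),54),onz(t,(369.7,202.6),54),onz(t,(376.1,230.9),54))
P("plateh",onz(s,(308,141.1),6),onz(s,(286.5,140.3),6),onz(t,(433,250.4),6),onz(t,(437.1,219.7),6))
for n,u,v,w,h in [("top",302,205,60,60),("top",205,210,70,70),("top",373,220,60,60),("top",437,235,50,50)]:
    pass
def crop(p,u,v,r):
    i=p["img"][v-r:v+r,u-r:u+r]; return cv2.resize(i,(390,390),interpolation=cv2.INTER_CUBIC)
a=np.hstack([crop(t,302,205,35),crop(s,333,232,35)])
cv2.imwrite("pics/c1.png",a)
a=np.hstack([crop(t,210,210,50),crop(s,395,310,55)])
cv2.imwrite("pics/c2.png",a)
a=np.hstack([crop(t,405,225,50),crop(s,305,160,50)])
cv2.imwrite("pics/c3.png",a)
E
```

```text
grip [566.9  55.6 150. ] [581.1  59.9 150. ] [576.2  61.3 166.1]
lant [572.2  73.6   0. ] [575.3  66.9   0. ]
hook [508.6 351.1   0. ] [505.1 354.9   0. ]
tips [468.7 336.5 210. ] [480.3 331.4 210. ]
seat [499.9 355.6 199. ]
boxh [ 463.7 -172.8   54. ] [ 563.9 -164.7   54. ] [ 571.1 -158.3   54. ] [ 478.2 -176.7   54. ]
plateh [ 439.4 -353.6    6. ] [ 511.3 -396.8    6. ] [ 408.7 -372.2    6. ] [ 511.8 -390.     6. ]
```

View pics/c1.png

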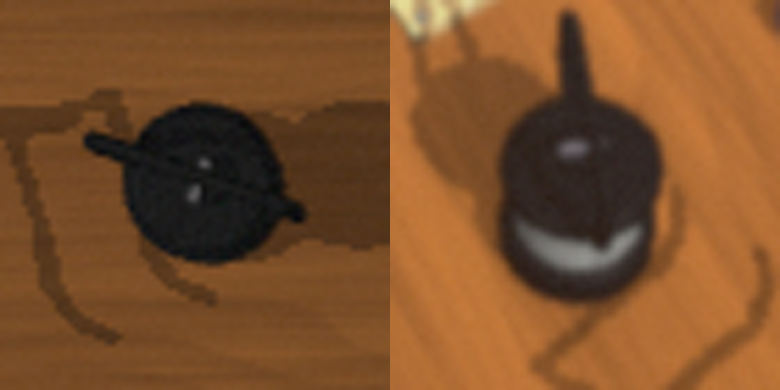

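View pics/c2.png

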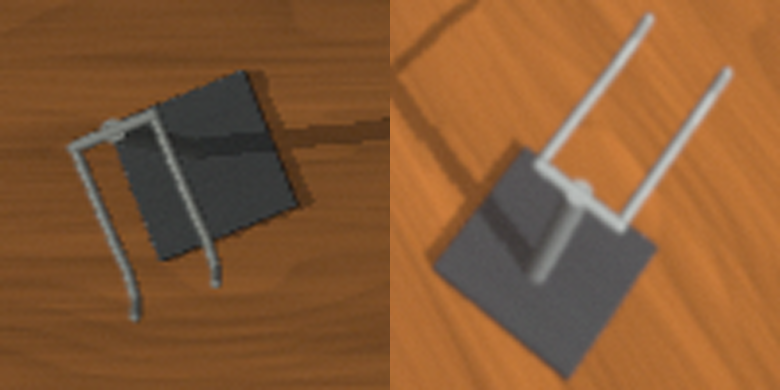

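View pics/c3.png

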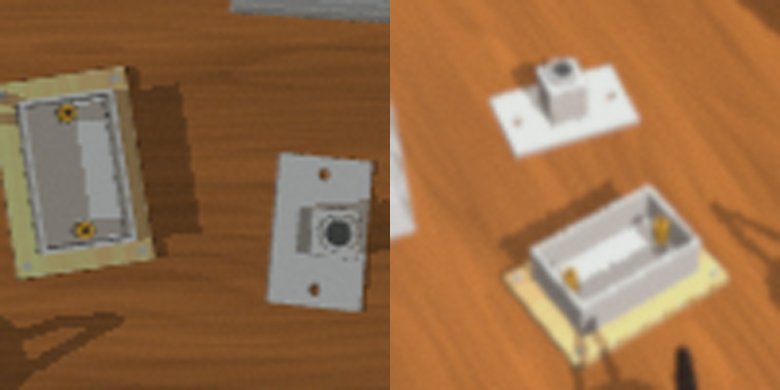

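```bash
cat >> h.py <<'E'
from scipy.optimize import least_squares
def fit(x0,obs,cam_free=False):
    """obs list of (pic, local xyz, uv)"""
    def res(v):
        c,s=np.cos(v[2]),np.sin(v[2]);r=[]
        for p,X,uv in obs:
            W=[v[0]+c*X[0]-s*X[1],v[1]+s*X[0]+c*X[1],X[2]]
            r.append(proj(p,W)[0]-uv)
        return np.concatenate(r)
    o=least_squares(res,x0,loss="soft_l1",x_scale=[100,100,1]); return o.x,res(o.x).reshape(-1,2)
E
python3 - <<'E'
from h import *
import pickle
d=pickle.load(open("d.pkl","rb")); s,t=d["scene"],d["top"]
def run(name,x0,L):
    for nm,sel in (("both",[0,1]),("top",[0]),("scene",[1])):
        obs=[((t,s)[i],X,np.array(c)*k+o) for i,X,c,k,o in L if i in sel]
        x,r=fit(x0,obs);print(name,nm,x[:2].round(1),np.degrees(x[2]).round(1),np.abs(r).max().round(1)); 
        if nm=="both":print(r.round(1).tolist())
k=100/390
a=np.array([160,160]);b=np.array([340,255]);kb=110/390
L=[(0,(150,-65,12),(245,70),k,a),(0,(20,-65,12),(298,206),k,a),(0,(20,65,12),(163,260),k,a),(0,(100,32,202),(74,148),k,a),(0,(100,-32,202),(155,112),k,a),(0,(-36,32,210),(135,318),k,a),(0,(-36,-32,210),(216,283),k,a),
(1,(-36,-32,210),(258,18),kb,b),(1,(-36,32,210),(338,72),kb,b),(1,(100,-32,202),(151,163),kb,b),(1,(100,32,202),(231,228),kb,b),(1,(20,-65,12),(132,146),kb,b),(1,(20,65,12),(266,246),kb,b),(1,(150,65,12),(177,377),kb,b),(1,(150,-65,12),(45,264),kb,b)]
run("hook",[500,355,.35],L)
a=np.array([355,175]);b=np.array([255,110])
L=[(0,(65,-40,6),(373,158),k,a),(0,(65,40,6),(281,153),k,a),(0,(-65,40,6),(268,303),k,a),(0,(-65,-40,6),(362,311),k,a),(0,(50,0,6),(324,174),k,a),(0,(-50,0,6),(314,289),k,a),
(1,(65,-40,6),(98,98),k,b),(1,(-65,-40,6),(222,66),k,b),(1,(-65,40,6),(249,123),k,b),(1,(65,40,6),(128,157),k,b),(1,(50,0,6),(127,122),k,b),(1,(-50,0,6),(220,97),k,b)]
run("plate",[460,-380,0],L)
L=[(0,(50,0,54),(67,112),k,a),(0,(-50,0,54),(85,230),k,a),(0,(85,-60,12),(124,67),k,a),(0,(-85,-60,12),(155,258),k,a),(0,(-85,60,12),(17,278),k,a),
(1,(50,0,54),(181,277),k,b),(1,(-50,0,54),(271,225),k,b),(1,(85,60,12),(190,362),k,b),(1,(-85,60,12),(338,277),k,b)]
run("box",[524,-166,.2],L)
k=70/390;a=np.array([267,170]);b=np.array([298,197])
L=[(0,(0,57,125),(88,140),k,a),(0,(0,-57,125),(298,213),k,a),(1,(0,-57,125),(180,15),k,b),(0,(0,0,90),(203,182),k,a)]
run("lantern",[575,65,-.3],L)
E
```

```text
hook both [504.3 346.9] 21.3 1.6
[[-0.8, -0.1], [-0.7, 0.1], [-1.6, 0.8], [-0.1, 0.1], [-0.5, 1.0], [-0.2, -0.1], [-0.3, 0.4], [-0.5, -0.1], [-1.0, -0.1], [-1.2, -0.1], [-1.2, -1.1], [0.7, -0.9], [0.7, -0.2], [0.1, 0.4], [-1.4, 0.2]]
hook top [505.2 345.4] 21.1 1.1
hook scene [503.3 348.1] 21.4 1.3
plate both [ 461.6 -386.4] -6.7 1.4
[[-0.7, 1.1], [-0.7, 0.0], [-0.5, -0.1], [-0.8, 0.3], [-0.3, 0.2], [-0.1, 0.3], [-0.1, -0.0], [-1.1, -0.5], [-0.5, -1.4], [-1.1, -0.9], [-0.5, -0.2], [-0.4, -0.6]]
plate top [ 462.6 -388.2] -6.4 0.7
plate scene [ 461.  -382.4] -7.5 0.7
box both [ 516.9 -171.5] 7.6 1.1
[[-0.4, 0.3], [-0.2, 0.3], [-0.6, -0.3], [-0.4, 0.5], [-0.2, 0.7], [-0.7, -1.0], [-0.5, -0.9], [-1.1, 0.7], [-0.1, -0.6]]
box top [ 517.8 -172.8] 7.2 0.5
box scene [ 516.3 -168.4] 7.9 1.3
lantern both [572.2  56.9] -22.2 3.0
[[2.9, 0.4], [-0.7, 0.5], [-0.7, 3.0], [0.1, 0.1]]
lantern top [573.2  58. ] -20.9 2.4
lantern scene [562.6  48.9] -19.8 0.0
```

>>> jog_arm(xyz=[[17,35,5],[17,35,5],[17,35,5],[17,35,5],[17,35,5],[17,35,5],[17,35,5],[17,35,5],[17,35,5],[17,35,5],[17,35,5],[17,35,5],[17,35,5],[17,35,5],[17,35,5],[17,35,5],[17,35,0],[0,0,0]], yaw=[2.5,2.5,2.5,2.5,2.5,2.5,2.5,2.5,2.5,2.5,2.5,2.5,2.5,2.5,2.5,2.5,2.5,0], gripper=0)

```text
t: 2.9
ee_pos: [567.8, 60.3, 309.4]
orientation: [2.568, 1.798, 0.015]
ft_force: [0.2, -0.5, 0.2]
width: 87.7
```

```bash
cat >> h.py <<'E'
import pickle
from scipy.spatial.transform import Rotation as Ro
def state():
    o=ctrl.get_obs(); R=Ro.from_rotvec(o["orientation"]).as_matrix()
    print("t",round(o["t"],2),"ee",o["ee_pos"].round(1),"jaw",np.degrees(np.arctan2(R[1,1],R[0,1])).round(1),"tilt",np.degrees(np.arccos(-R[2,2])).round(2),"F",np.round(o["ft_force"],1),"w",round(float(o["width"]),1),"q6",o["qpos"][5].round(2)); return o,R
def shot(n,tag):
    p=ctrl.get_image(n); cv2.imwrite(f"pics/{n}_{tag}.png",p["img"]); pickle.dump(p,open(f"pics/{n}_{tag}.pkl","wb")); return p
def pin(p,*ths):
    for th in ths: print(th,[((np.array(r["centre"])*[640,400]).round(1).tolist(),round(r["confidence"],2)) for r in ctrl.pinpoint(p,th)][:4])
E
python3 - <<'E'
from h import *
state(); p=shot("wrist","1"); pin(p,"lantern","lantern_grip"); print(p["R"].round(2).tolist(),p["t"].round(0),(-p["R"].T@p["t"]).round(0))
print(proj(p,[[573,59,0],[573,59,150]]))
E
```

```text
t 2.9 ee [567.8  60.3 309.4] jaw -20.0 tilt 0.7 F [ 0.2 -0.5  0.2] w 87.7 q6 0.44
lantern [([204.2, 224.1], 0.93), ([319.5, 155.5], 0.86)]
lantern_grip [([320.0, 180.3], 0.75), ([160.6, 278.6], 0.55), ([344.0, 377.6], 0.38)]
[[0.94, -0.34, 0.01], [-0.33, -0.9, 0.3], [-0.09, -0.28, -0.95]] [-517.  181.  544.] [595. 140. 471.]
[[320.03765528 157.16295332]
 [322.04852173 180.96919747]]
```

View pics/wrist_1.png

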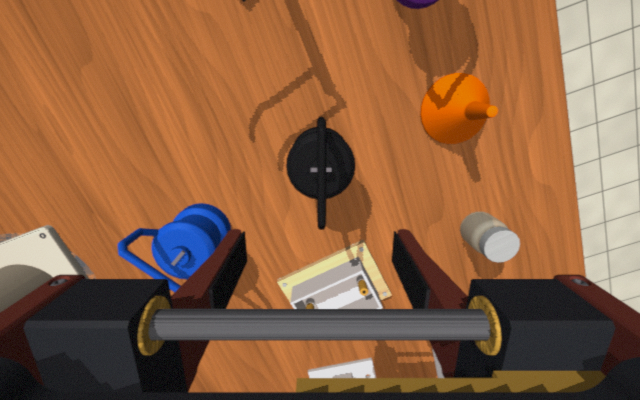

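The black lantern is centred at (320,160). Its bar runs vertically at column 321, rows 122–225. The blue one at (200,240) is clearly separate.

Run:
```python
from h import *
p=pickle.load(open("pics/wrist_1.pkl","rb"))
i=p["img"][110:235,270:380]; cv2.imwrite("pics/w1c.png",cv2.resize(i,None,fx=4.5,fy=4.5,interpolation=cv2.INTER_CUBIC))
a=onz(p,(321.5,124),140);b=onz(p,(321.5,222),140);print(a,b,(a+b)/2,np.degrees(np.arctan2(*(a-b)[[1,0]])), onz(p,(320,180.3),150),onz(p,(319.5,155.5),0))
```

```text
[593.23476401 116.42619664 140.        ] [554.6174073    9.15611712 140.        ] [573.92608565  62.79115688 140.        ] 70.2010630821602 [571.12780751  60.50024946 150.        ] [573.10244083  61.78829115   0.        ]
```

View pics/w1c.png

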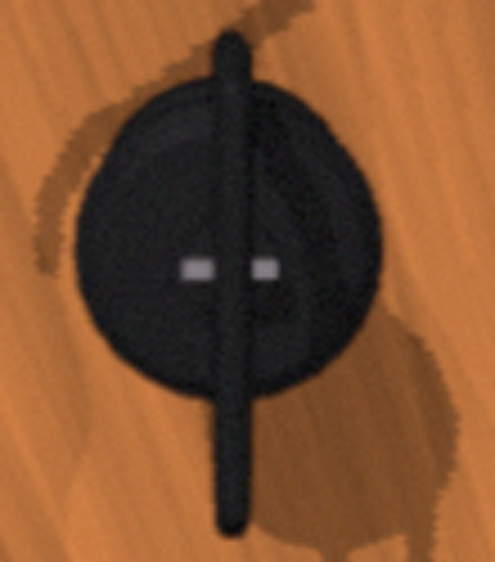

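>>> jog_arm(xyz=[[5,0,-30],[0,0,-35],[0,0,-35],[0,0,-30],[0,0,-20],[0,0,0],[0,0,0]], yaw=[0,0,0,0,0,0,0])

```text
t: 3.63
ee_pos: [566.6, 43.6, 156.3]
orientation: [2.583, 1.768, 0.012]
ft_force: [-0.4, -0.2, 0.2]
width: 87.7
```

Run:
```python
from h import *
o,R=state(); p=shot("wrist","2"); pin(p,"lantern_grip")
```

```text
t 3.63 ee [566.6  43.6 156.3] jaw -21.2 tilt 0.78 F [-0.4 -0.2  0.2] w 87.7 q6 0.43
lantern_grip [([318.0, 214.9], 0.61)]
```

View pics/wrist_2.png

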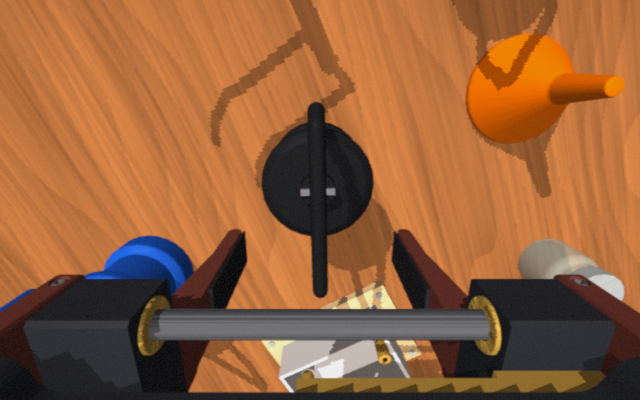

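>>> jog_arm(xyz=[[2,6,0],[2,6,0],[2,5,0],[0,0,0]], yaw=[0,0,0,0])

```text
t: 4.07
ee_pos: [577.4, 62.0, 163.4]
orientation: [2.58, 1.763, 0.029]
ft_force: [-0.5, -0.6, 0.8]
width: 88.1
```

Run:
```python
from h import *
o,R=state(); print(R.round(4).tolist(), o["qvel"].round(3))
```

```text
t 4.07 ee [577.4  62.  163.4] jaw -21.3 tilt 1.43 F [-0.5 -0.6  0.8] w 88.1 q6 0.47
[[0.3634, 0.9313, 0.0247], [0.9316, -0.3634, -0.0037], [0.0056, 0.0243, -0.9997]] [ 0.002 -0.017 -0.008 -0.006  0.007 -0.004]
```

>>> jog_arm(xyz=[[0,0,0],[0,0,0],[0,0,0]], yaw=[0,0,0])

```text
t: 4.32
ee_pos: [578.6, 63.4, 165.0]
orientation: [2.577, 1.765, 0.033]
ft_force: [0.7, 0.6, 0.3]
width: 87.7
```

Run:
```python
from h import *
o,R=state(); print(R.round(4).tolist(), o["qvel"].round(3))
```

```text
t 4.32 ee [578.6  63.4 165. ] jaw -21.2 tilt 1.6 F [0.7 0.6 0.3] w 87.7 q6 0.47
[[0.3614, 0.932, 0.0278], [0.9324, -0.3614, -0.0034], [0.0068, 0.0271, -0.9996]] [ 0.007 -0.003 -0.002  0.001  0.003  0.002]
```

>>> jog_arm(xyz=[[-2,-1,-9],[-2,-1,-9],[-1,0,-9],[0,0,-6],[0,0,0]], yaw=[0,0,0,0,0])

```text
t: 4.73
ee_pos: [572.0, 60.8, 128.0]
orientation: [2.577, 1.765, 0.031]
ft_force: [-1.2, -0.3, -0.3]
width: 87.8
```

```bash
sed -i 's/    print("t",round(o\["t"\],2)/    print("zax",R[:,2].round(4),"qv",o["qvel"].round(3)); print("t",round(o["t"],2)/' h.py
python3 - <<'E'
from h import *
o,R=state()
E
```

```text
zax [ 0.0265 -0.0036 -0.9996] qv [-0.002  0.008  0.01   0.002  0.001 -0.001]
t 4.73 ee [572.   60.8 128. ] jaw -21.2 tilt 1.53 F [-1.2 -0.3 -0.3] w 87.8 q6 0.46
```

>>> jog_arm(xyz=[[0,0,0],[0,0,0],[0,0,0],[0,0,0],[0,0,0],[0,0,0],[0,0,0],[0,0,0]], yaw=[0,0,0,0,0,0,0,0], gripper=1)

```text
t: 5.4
ee_pos: [572.2, 60.7, 127.8]
orientation: [2.578, 1.764, 0.031]
ft_force: [0.5, -0.7, 0.3]
width: 37.8
```

Run:
```python
from h import *
o,R=state()
```

```text
zax [ 0.0262 -0.0037 -0.9997] qv [-0.001 -0.004 -0.004 -0.001 -0.001 -0.   ]
t 5.4 ee [572.2  60.7 127.8] jaw -21.2 tilt 1.52 F [ 0.5 -0.7  0.3] w 37.8 q6 0.46
```

>>> jog_arm(xyz=[[0,0,0],[0,0,0],[0,0,0],[0,0,0],[0,0,0],[0,0,0],[0,0,0]], yaw=[0,0,0,0,0,0,0])

```text
t: 5.98
ee_pos: [572.5, 60.6, 128.1]
orientation: [2.577, 1.764, 0.031]
ft_force: [0.1, -0.8, 0.4]
width: 9.1
```

>>> jog_arm(xyz=[[0,0,8],[0,0,16],[0,0,20],[0,0,20],[0,0,20],[0,0,12],[0,0,6],[0,0,0]], yaw=[0,0,0,0,0,0,0,0])

```text
t: 6.65
ee_pos: [568.7, 60.5, 234.7]
orientation: [2.581, 1.766, 0.022]
ft_force: [-0.0, 0.3, -1.5]
width: 9.2
```

Run:
```python
from h import *
o,R=state(); p=shot("wrist","3"); shot("scene","3")
```

```text
zax [ 0.0194 -0.0039 -0.9998] qv [ 0.001 -0.004  0.007  0.001 -0.002  0.002]
t 6.65 ee [568.7  60.5 234.7] jaw -21.2 tilt 1.14 F [-0.   0.3 -1.5] w 9.2 q6 0.46
```

View pics/wrist_3.png

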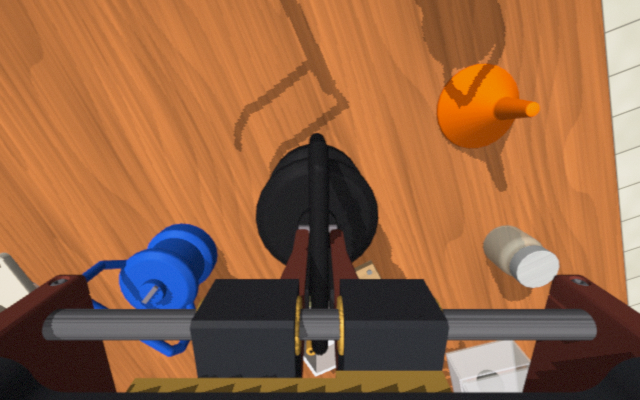

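View pics/scene_3.png

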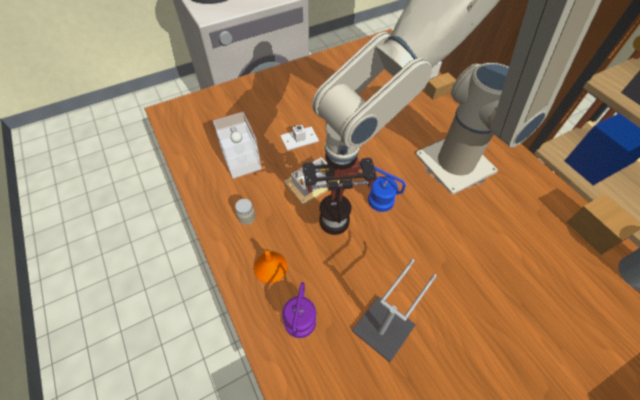

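>>> jog_arm(xyz=[[-4,6,0],[-8,12,0],[-13,19,0],[-13,19,0],[-13,19,0],[-13,19,0],[-13,19,0],[-13,19,0],[-13,19,0],[-13,19,0],[-13,19,0],[-13,19,0],[-13,19,0],[-8,12,0],[-4,6,0],[-2,3,0],[0,0,0],[0,0,0]], yaw=[1,2,3,3,3,3,3,3,3,3,3,3,3,3,2,1,0,0])

```text
t: 8.25
ee_pos: [367.0, 322.8, 216.7]
orientation: [-1.691, -2.644, 0.023]
ft_force: [-0.5, -1.0, -1.5]
width: 9.0
```

Run:
```python
from h import *
o,R=state(); p=shot("wrist","4"); shot("scene","4"); pin(p,"hook_seat","hook_tips","lantern_grip","hook")
c,s=np.cos(np.radians(21.2)),np.sin(np.radians(21.2))
W=np.array([[504.5+c*x-s*y,346.5+s*x+c*y,z] for x,y,z in [(-36,-32,210),(-36,32,210),(0,0,199),(100,-32,202),(100,32,202),(-36,0,214)]])
q=proj(p,W);print(q.round(1).tolist())
im=p["img"].copy()
for a in q: cv2.circle(im,tuple(int(v) for v in a),3,(0,255,0),1)
cv2.imwrite("pics/w4.png",im)
d=o["ee_pos"][:2]-[504.5,346.5]; print("local",c*d[0]+s*d[1],-s*d[0]+c*d[1])
```

```text
zax [-0.0106 -0.0108 -0.9999] qv [ 0.007  0.001  0.008 -0.    -0.003 -0.004]
t 8.25 ee [367.  322.8 216.7] jaw 24.8 tilt 0.87 F [-0.5 -1.  -1.5] w 9.0 q6 0.27
hook_seat []
hook_tips []
lantern_grip [([316.3, 266.6], 0.74)]
hook []
[[459.0, 331.0], [480.4, 247.1], [513.9, 284.7], [644.2, 334.7], [683.5, 254.8], [472.1, 295.0]]
local -136.78974302523096 27.643951709312503
```

View pics/w4.png

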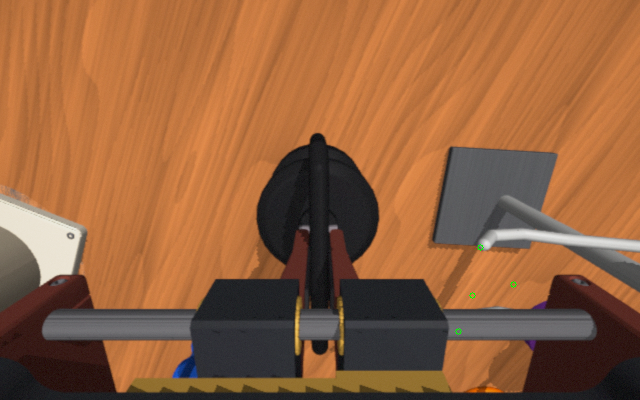

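View pics/scene_4.png

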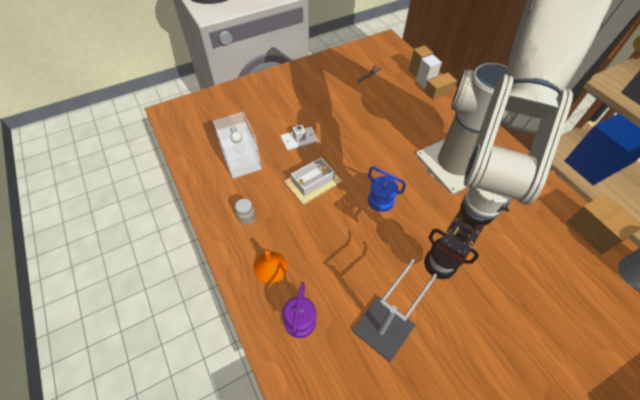

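>>> jog_arm(xyz=[[4,-2,0],[8,-4,0],[8,-4,-1],[8,-4,-1],[5,-2,0],[2,0,0],[0,0,0]], yaw=[-1,-1,-1,-0.6,0,0,0])

```text
t: 9.13
ee_pos: [408.6, 303.4, 215.0]
orientation: [-1.79, -2.579, 0.02]
ft_force: [-0.1, 0.4, -2.0]
width: 9.1
```

```bash
cat > hk.py <<'E'
from h import *
import sys
o,R=state(); p=shot("wrist",sys.argv[1])
H=(504.5,346.5); yw=np.radians(21.2); c,s=np.cos(yw),np.sin(yw)
d=o["ee_pos"][:2]-H; print("local",(c*d[0]+s*d[1]).round(1),(-s*d[0]+c*d[1]).round(1))
im=p["img"].copy()
for y in (-32,32):
    L=[(-36,y,210),(-18,y,194),(0,y,190),(100,y,202)]
    q=proj(p,[[H[0]+c*x-s*y_,H[1]+s*x+c*y_,z] for x,y_,z in L]).astype(np.int32)
    cv2.polylines(im,[q],False,(0,255,0),1)
L=[(20,-65,12),(20,65,12),(150,65,12),(150,-65,12)]
q=proj(p,[[H[0]+c*x-s*y_,H[1]+s*x+c*y_,z] for x,y_,z in L]).astype(np.int32); cv2.polylines(im,[q],True,(255,255,0),1)
cv2.imwrite(f"pics/ov_{sys.argv[1]}.png",im)
E
python3 hk.py 5
```

```text
zax [-0.0095 -0.009  -0.9999] qv [-0.016  0.006 -0.003 -0.001  0.003 -0.003]
t 9.13 ee [408.6 303.4 215. ] jaw 20.5 tilt 0.75 F [-0.1  0.4 -2. ] w 9.1 q6 0.26
local -105.0 -5.5
```

View pics/ov_5.png

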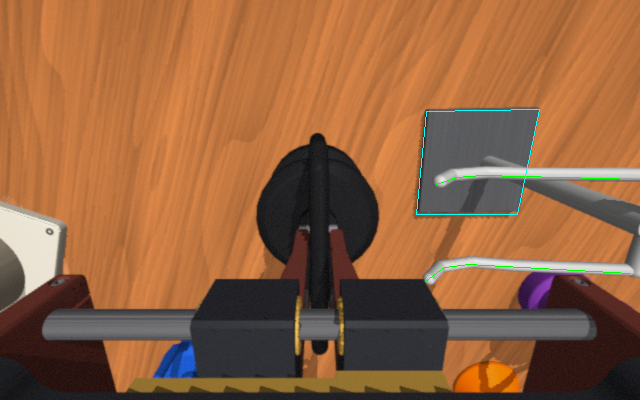

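>>> jog_arm(xyz=[[1,4,-1],[2,4,-2],[6,3,-1],[8,3,0],[10,4,0],[10,4,0],[6,2,0],[3,1,0],[0,0,0]], yaw=[0.3,0.3,0,0,0,0,0,0,0])

```text
t: 9.93
ee_pos: [459.2, 332.6, 210.3]
orientation: [-1.772, -2.591, 0.02]
ft_force: [0.9, 1.0, -2.0]
width: 9.2
```

```bash
python3 hk.py 6; python3 -c "
from h import *
shot('scene','6')"
```

```text
zax [-0.0092 -0.0088 -0.9999] qv [-0.004  0.011 -0.007 -0.     0.003  0.   ]
t 9.93 ee [459.2 332.6 210.3] jaw 21.3 tilt 0.73 F [ 0.9  1.  -2. ] w 9.2 q6 0.24
local -47.2 3.4
```

View pics/ov_6.png

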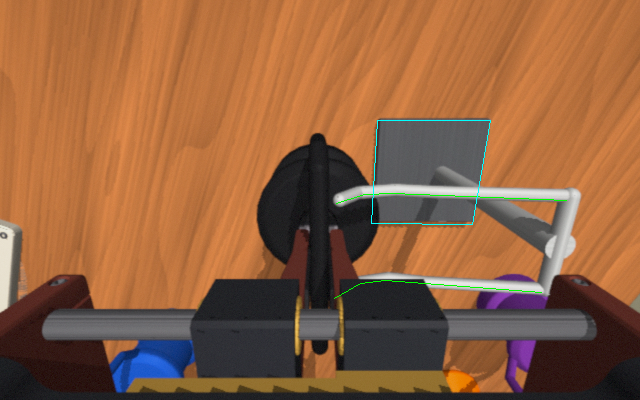

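```bash
python3 -c "
import cv2
i=cv2.imread('pics/scene_6.png')[220:360,340:500];cv2.imwrite('pics/s6c.png',cv2.resize(i,None,fx=4,fy=4,interpolation=2))"
```

```text
(no output)
```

View pics/s6c.png

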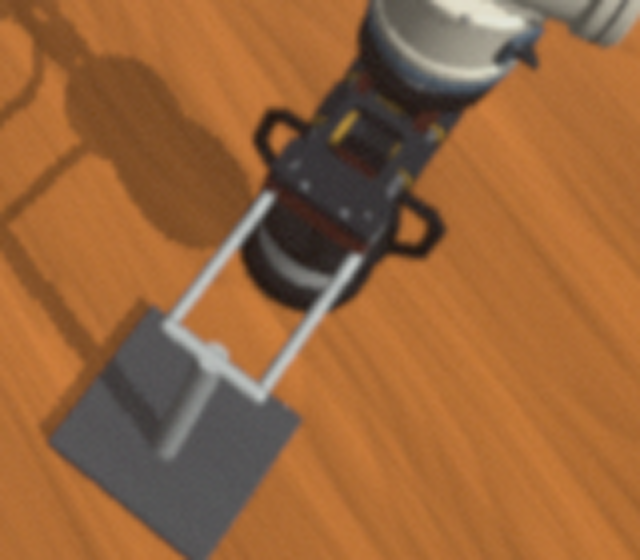

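>>> jog_arm(xyz=[[4,0,0],[6,2,0],[8,3,0],[8,3,0],[8,3,0],[6,2,0],[3,1,0],[1,0,0],[0,0,0]], yaw=[0,0,0,0,0,0,0,0,0])

```text
t: 10.78
ee_pos: [506.8, 347.2, 210.2]
orientation: [-1.771, -2.591, 0.021]
ft_force: [-0.5, -0.5, -1.7]
width: 9.2
```

```bash
python3 hk.py 7
```

```text
zax [-0.0101 -0.0094 -0.9999] qv [-0.001  0.007 -0.005 -0.     0.004  0.002]
t 10.78 ee [506.8 347.2 210.2] jaw 21.3 tilt 0.79 F [-0.5 -0.5 -1.7] w 9.2 q6 0.21
local 2.4 -0.1
```

View pics/ov_7.png

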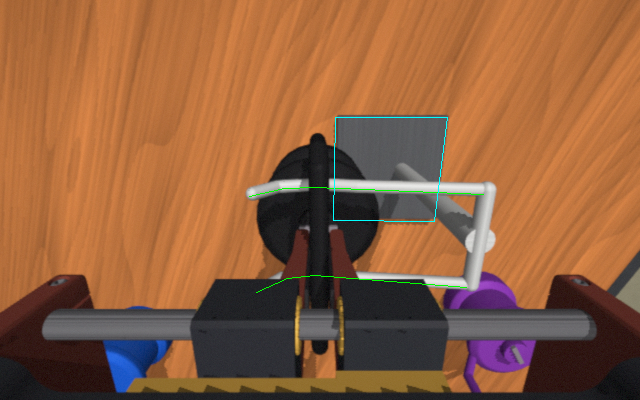

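>>> jog_arm(xyz=[[-1,0,-5],[0,0,-7],[0,0,-7],[0,0,-5],[0,0,-3],[0,0,0]], yaw=[0,0,0,0,0,0])

```text
t: 11.33
ee_pos: [503.6, 346.4, 179.6]
orientation: [-1.77, -2.59, 0.025]
ft_force: [0.5, 0.9, -2.4]
width: 9.1
```

```bash
python3 -c "
from h import *
state()"
```

```text
zax [-0.0122 -0.0107 -0.9999] qv [ 0.003  0.005  0.004 -0.    -0.    -0.001]
t 11.33 ee [503.6 346.4 179.6] jaw 21.3 tilt 0.93 F [ 0.5  0.9 -2.4] w 9.1 q6 0.21
```

>>> jog_arm(xyz=[[0,0,-1],[0,0,-1],[0,0,-1],[0,0,0]], yaw=[0,0,0,0])

```text
t: 11.67
ee_pos: [503.9, 346.7, 177.6]
orientation: [-1.77, -2.591, 0.024]
ft_force: [-1.0, -0.4, -1.6]
width: 9.4
```

```bash
python3 hk.py 8
```

```text
zax [-0.0115 -0.0103 -0.9999] qv [-0.001 -0.009 -0.006  0.     0.006 -0.001]
t 11.67 ee [503.9 346.7 177.6] jaw 21.3 tilt 0.89 F [-1.  -0.4 -1.6] w 9.4 q6 0.21
local -0.5 0.4
```

View pics/ov_8.png

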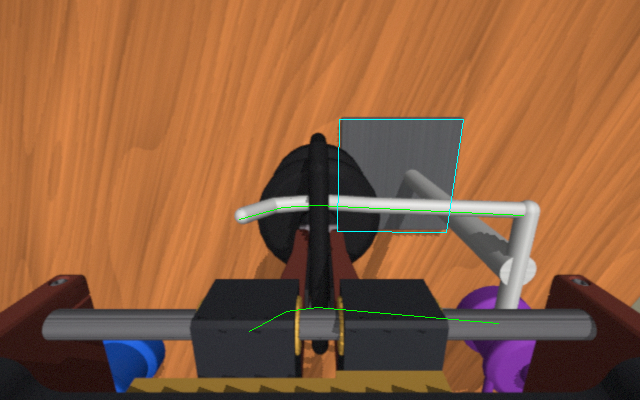

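>>> jog_arm(xyz=[[0,0,-1],[0,0,-1],[0,0,-1],[0,0,0]], yaw=[0,0,0,0])

```text
t: 12.05
ee_pos: [504.6, 347.1, 177.3]
orientation: [-1.771, -2.592, 0.02]
ft_force: [-0.3, 0.2, -1.1]
width: 9.1
```

>>> jog_arm(xyz=[[0,0,-3],[0,0,-3]], yaw=[0,0])

```text
t: 12.22
ee_pos: [505.1, 347.4, 176.3]
orientation: [-1.771, -2.592, 0.018]
ft_force: [-12.9, -8.2, 32.6]
width: 9.1
```

>>> jog_arm(xyz=[[0,0,0],[0,0,0],[0,0,0]], yaw=[0,0,0])

```text
t: 12.47
ee_pos: [505.4, 347.7, 177.8]
orientation: [-1.772, -2.593, 0.014]
ft_force: [-0.5, -0.2, -2.8]
width: 9.2
```

>>> jog_arm(xyz=[[0,0,0],[0,0,0],[0,0,0],[0,0,0],[0,0,0],[0,0,0],[0,0,0],[0,0,0],[0,0,0]], yaw=[0,0,0,0,0,0,0,0,0], gripper=0.3)

```text
t: 13.22
ee_pos: [505.6, 347.7, 176.0]
orientation: [-1.771, -2.593, 0.015]
ft_force: [0.3, 0.2, -0.8]
width: 60.8
```

```bash
python3 hk.py 9
```

```text
zax [-0.0068 -0.0072 -1.    ] qv [ 0.001  0.    -0.001 -0.001  0.001 -0.001]
t 13.22 ee [505.6 347.7 176. ] jaw 21.3 tilt 0.57 F [ 0.3  0.2 -0.8] w 60.8 q6 0.21
local 1.5 0.8
```

View pics/ov_9.png

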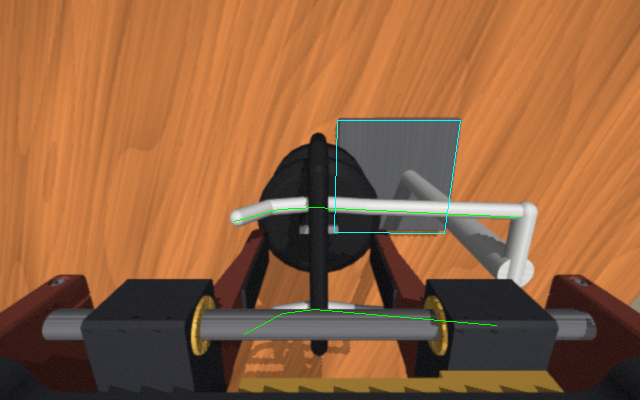

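>>> jog_arm(xyz=[[0,0,6],[0,0,12],[0,0,20],[0,0,25],[0,0,25],[0,0,20],[0,0,12],[0,0,6],[0,0,0]], yaw=[0,0,0,0,0,0,0,0,0], gripper=0.3)

```text
t: 14.02
ee_pos: [504.7, 347.2, 315.0]
orientation: [-1.772, -2.593, 0.012]
ft_force: [0.0, -0.5, 0.6]
width: 61.5
```

```bash
python3 hk.py 10; python3 -c "
from h import *
d=pickle.load(open('d.pkl','rb'));s,t=d['scene'],d['top']
print(onz(t,(432,162),0),[onz(t,q,162).round() for q in [(427,136),(474,139),(472,180),(414,178)]],[onz(t,q,0).round() for q in [(424,137),(424,172)]])"
```

```text
zax [-0.0046 -0.0058 -1.    ] qv [ 0.002 -0.018 -0.001 -0.002  0.002  0.001]
t 14.02 ee [504.7 347.2 315. ] jaw 21.3 tilt 0.42 F [ 0.  -0.5  0.6] w 61.5 q6 0.21
local 0.4 0.6
[ 710.50867272 -381.8642737     0.        ] [array([ 764., -325.,  162.]), array([ 752., -467.,  162.]), array([ 627., -455.,  162.]), array([ 637., -282.,  162.])] [array([ 798., -358.,    0.]), array([ 676., -353.,    0.])]
```

View pics/ov_10.png

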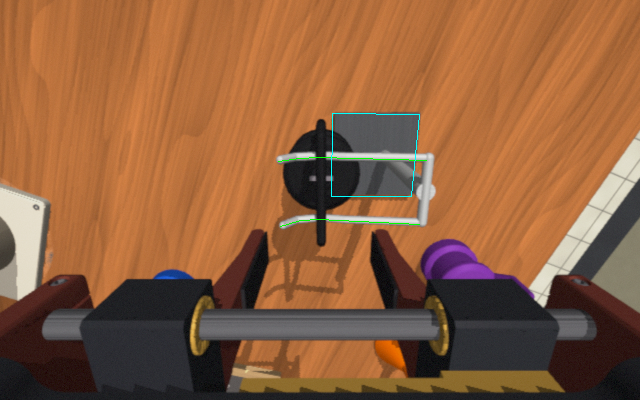

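>>> jog_arm(xyz=[[0,-8,0],[0,-16,0],[0,-26,0],[0,-30,0],[0,-30,0],[0,-30,0],[0,-30,0],[0,-30,0],[0,-30,0],[0,-30,0],[2,-30,0],[2,-30,0],[2,-30,0],[2,-30,0],[2,-30,0],[2,-30,0],[0,-30,0],[0,-20,0],[0,-10,0],[0,0,0]], yaw=[-2,-4,-6,-6,-6,-6,-6,-6,-6,-6,-6,-6,-6,-6,-6,-6,-6,-4,-2,0], gripper=0)

```text
t: 15.73
ee_pos: [494.9, -183.5, 290.3]
orientation: [-3.108, -0.061, 0.055]
ft_force: [0.1, -0.1, -0.3]
width: 88.1
```

```bash
python3 -c "
from h import *
state()"
```

```text
zax [-0.0359  0.0319 -0.9988] qv [-0.011  0.008  0.022  0.009  0.001 -0.004]
t 15.73 ee [ 494.9 -183.5  290.3] jaw -87.8 tilt 2.75 F [ 0.1 -0.1 -0.3] w 88.1 q6 1.14
```

```bash
python3 -c "
from h import *
p=shot('wrist','11')
pin(p,'box','box_hole0','plate','plate_hole0')"
```

```text
box [([317.4, 137.1], 0.62)]
box_hole0 [([318.1, 176.4], 0.92), ([314.2, 104.5], 0.84)]
plate [([456.0, 178.6], 0.77)]
plate_hole0 [([447.7, 204.9], 0.83), ([464.5, 143.6], 0.67)]
```

View pics/wrist_11.png

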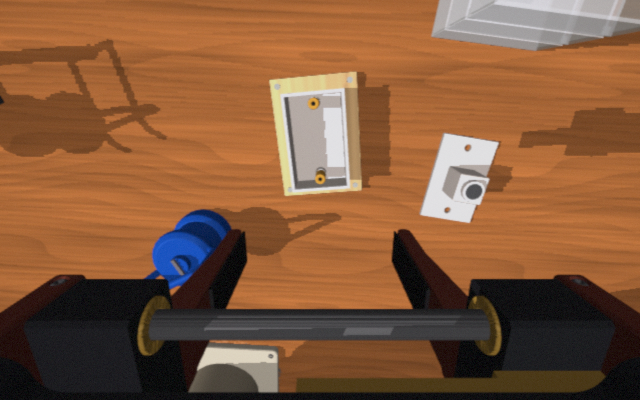

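Box holes are at about (313,103) and (320,178). Plate holes are at about (467,148) and (447,210). I'll refine these in crops.

Run:
```python
from h import *
p=pickle.load(open("pics/wrist_11.pkl","rb"));im=p["img"]
a=cv2.resize(im[65:205,260:370],None,fx=4,fy=4,interpolation=cv2.INTER_CUBIC)
b=cv2.resize(im[120:230,410:510],None,fx=4,fy=4,interpolation=cv2.INTER_CUBIC)
b=cv2.copyMakeBorder(b,0,a.shape[0]-b.shape[0],0,0,cv2.BORDER_CONSTANT)
cv2.imwrite("pics/c11.png",np.hstack([a[:,:396],b[:,:400]]))
```

```text
(no output)
```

View pics/c11.png

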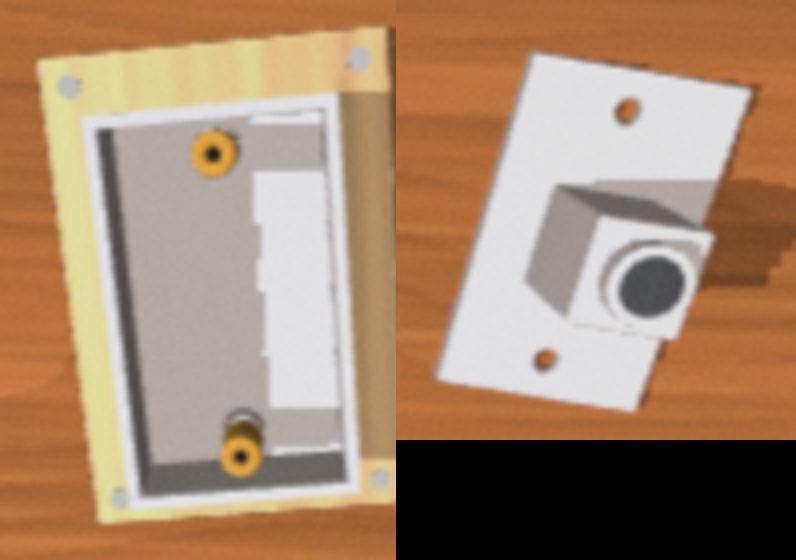

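```bash
cat >> h.py <<'E'
def pair(p,uv1,uv0,z,tag):
    a=onz(p,np.array(uv1)-.375,z);b=onz(p,np.array(uv0)-.375,z)
    print(tag,"mid",((a+b)/2)[:2].round(1),"len",np.linalg.norm(a-b).round(1),"yaw",np.degrees(np.arctan2(*(a-b)[[1,0]])).round(2))
E
python3 - <<'E'
from h import *
p=pickle.load(open("pics/wrist_11.pkl","rb"))
pair(p,(313.25,103.5),(320.1,179.25),54,"box")
pair(p,(467.75,147.75),(447.1,210),6,"plate")
print((-p["R"].T@p["t"]).round(1), p["R"][2].round(3))
E
```

```text
box mid [ 517.3 -170.2] len 99.9 yaw 7.31
plate mid [ 462.7 -383.5] len 99.8 yaw -6.9
[ 584.3 -183.9  448.8] [-0.335  0.018 -0.942]
```

>>> jog_arm(xyz=[[-1,-6,0],[-2,-12,0],[-2,-12,0],[-2,-12,0],[-2,-12,0],[-2,-12,0],[-2,-12,0],[-2,-12,0],[-2,-12,0],[-2,-12,0],[-2,-12,0],[-2,-12,0],[-2,-12,0],[-2,-12,0],[-2,-12,0],[-1,-10,0],[-1,-6,0],[0,-3,0],[0,0,0]], yaw=[0,-0.5,-1,-1,-1,-1,-1,-1,-1,-0.5,0,0,0,0,0,0,0,0,0])

```text
t: 17.57
ee_pos: [460.7, -393.6, 291.4]
orientation: [-3.103, 0.161, 0.047]
ft_force: [-0.4, 0.9, 0.2]
width: 88.0
```

```bash
python3 -c "
from h import *
state()"
```

```text
zax [-0.0286  0.0358 -0.9989] qv [-0.004  0.004  0.001  0.003  0.003 -0.001]
t 17.57 ee [ 460.7 -393.6  291.4] jaw -96.0 tilt 2.63 F [-0.4  0.9  0.2] w 88.0 q6 0.94
```

>>> jog_arm(xyz=[[0,35,0],[0,35,0],[0,35,0],[0,35,0],[0,0,0],[0,0,0],[0,0,0]], yaw=[0,0,0,0,0,0,0])

```text
t: 18.15
ee_pos: [460.0, -246.8, 291.0]
orientation: [-3.102, 0.16, 0.047]
ft_force: [0.3, 0.8, -0.5]
width: 87.9
```

```bash
python3 -c "
from h import *
state()"
```

```text
zax [-0.0282  0.0366 -0.9989] qv [ 0.011 -0.006 -0.002 -0.006 -0.005 -0.005]
t 18.15 ee [ 460.  -246.8  291. ] jaw -95.9 tilt 2.65 F [ 0.3  0.8 -0.5] w 87.9 q6 1.14
```

>>> jog_arm(xyz=[[0,-10,0],[0,-15,0],[0,-15,0],[0,-15,0],[0,-15,0],[0,-10,0],[0,0,0],[0,0,0]], yaw=[6,6,6,6,6,6,0,0])

```text
t: 18.82
ee_pos: [460.5, -336.8, 291.3]
orientation: [-3.003, -0.844, 0.06]
ft_force: [-0.0, 0.3, -0.2]
width: 87.9
```

```bash
python3 -c "
from h import *
state()"
```

```text
zax [-0.0431  0.0106 -0.999 ] qv [-0.025  0.015 -0.017 -0.004  0.    -0.032]
t 18.82 ee [ 460.5 -336.8  291.3] jaw -58.6 tilt 2.54 F [-0.   0.3 -0.2] w 87.9 q6 0.39
```

>>> jog_arm(xyz=[[0,15,0],[0,30,0],[0,30,0],[0,30,0],[0,30,0],[0,30,0],[0,30,0],[0,30,0],[0,15,0],[0,0,0],[0,0,0]], yaw=[3,6,6,6,6,6,6,6,3,0,0])

```text
t: 19.73
ee_pos: [457.4, -87.0, 290.8]
orientation: [-2.416, -2.001, 0.065]
ft_force: [0.3, -0.1, 0.2]
width: 87.8
```

```bash
cat >> h.py <<'E'
def tl():
    o,R=state(); z=R[:,2]; h=np.array([R[0,1],R[1,1]]); print("tilt along jaw(deg)",np.degrees(h@z[:2]).round(2),"perp",np.degrees(np.array([-h[1],h[0]])@z[:2]).round(2))
    return o,R
E
python3 -c "
from h import *
tl()"
```

```text
zax [-0.0345 -0.0234 -0.9991] qv [ 0.03  -0.011  0.007  0.007  0.001  0.024]
t 19.73 ee [457.4 -87.  290.8] jaw -10.8 tilt 2.39 F [ 0.3 -0.1  0.2] w 87.8 q6 0.01
tilt along jaw(deg) -1.69 perp -1.69
```

>>> jog_arm(xyz=[[40,0,0],[40,0,0],[40,0,0],[20,0,0],[10,0,0],[5,0,0],[0,0,0],[0,0,0]], yaw=[0,0,0,0,0,0,0,0])

```text
t: 20.4
ee_pos: [616.5, -94.7, 288.4]
orientation: [-2.446, -1.961, 0.07]
ft_force: [-0.2, -0.1, -0.7]
width: 88.0
```

```bash
python3 -c "
from h import *
o,R=tl();print(o['qpos'].round(4),sum(o['qpos'][[1,2,4]])-np.pi)"
```

```text
zax [-0.0385 -0.0235 -0.999 ] qv [-0.016  0.008 -0.002 -0.     0.001  0.013]
t 20.4 ee [616.5 -94.7 288.4] jaw -12.6 tilt 2.59 F [-0.2 -0.1 -0.7] w 88.0 q6 0.07
tilt along jaw(deg) -1.86 perp -1.8
[-0.157   0.3733  1.5473 -0.0308  1.2556  0.0719] 0.03455411794654406
```

>>> jog_arm(xyz=[[0,0,-40],[0,0,-40],[0,0,-30],[0,0,-5],[0,0,0],[0,0,0]], yaw=[0,0,0,0,0,0])

```text
t: 20.9
ee_pos: [612.9, -97.9, 174.7]
orientation: [-2.458, -1.953, 0.066]
ft_force: [0.4, -0.5, 0.6]
width: 87.9
```

```bash
python3 -c "
from h import *
o,R=tl();print(o['qpos'].round(4),sum(o['qpos'][[1,2,4]])-np.pi)"
```

```text
zax [-0.0338 -0.0246 -0.9991] qv [-0.006 -0.016 -0.003 -0.     0.011  0.002]
t 20.9 ee [612.9 -97.9 174.7] jaw -13.1 tilt 2.39 F [ 0.4 -0.5  0.6] w 87.9 q6 0.08
tilt along jaw(deg) -1.57 perp -1.81
[-0.1628  0.4856  1.6536 -0.0346  1.032   0.0834] 0.029628115249841436
```

>>> jog_arm(xyz=[[-3,-6,3],[-8,-15,7],[-8,-15,7],[-8,-15,7],[-8,-15,7],[-8,-15,7],[-8,-15,7],[-8,-15,7],[-8,-15,7],[-8,-15,7],[-8,-15,7],[-8,-15,7],[-8,-15,7],[-8,-15,7],[-8,-15,7],[-8,-15,7],[-8,-15,7],[-8,-15,7],[-5,-12,4],[0,0,0]], yaw=[0,0.5,0.5,0.5,0.5,0.5,0.5,0.5,0.5,0.5,0.5,0.5,0.5,0,0,0,0,0,0,0])

```text
t: 22.57
ee_pos: [467.8, -395.6, 361.0]
orientation: [2.301, 2.037, -0.027]
ft_force: [1.1, 0.0, -0.3]
width: 87.7
```

```bash
python3 -c "
from h import *
o,R=tl();print(o['qpos'].round(4),sum(o['qpos'][[1,2,4]])-np.pi)
p=shot('wrist','12');pin(p,'plate_hole0','plate')"
```

```text
zax [ 0.0316 -0.0625 -0.9975] qv [ 0.002 -0.038  0.001  0.012  0.009  0.015]
t 22.57 ee [ 467.8 -395.6  361. ] jaw -6.9 tilt 4.02 F [ 1.1  0.  -0.3] w 87.7 q6 -0.58
tilt along jaw(deg) 2.22 perp -3.34
[-0.7077  0.2495  1.556  -0.0282  1.2715 -0.5787] -0.06458532806897299
plate_hole0 [([278.3, 132.6], 0.85)]
plate [([307.8, 131.9], 0.61)]
```

View pics/wrist_12.png

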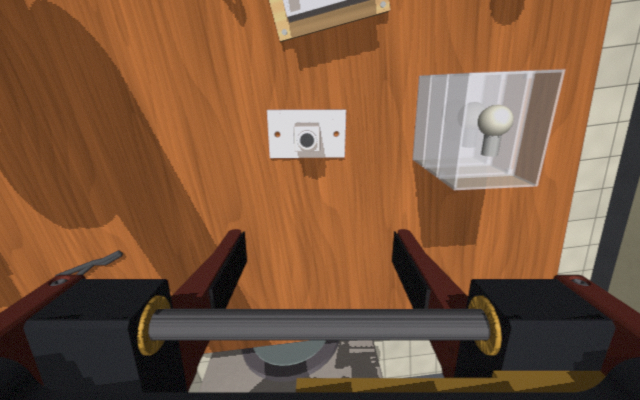

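>>> jog_arm(xyz=[[0,0,-7],[0,0,-14],[0,0,-14],[0,0,-14],[0,0,-14],[0,0,-14],[0,0,-14],[0,0,-7],[0,0,0]], yaw=[0,0,0,0,0,0,0,0,0])

```text
t: 23.47
ee_pos: [469.9, -382.2, 248.1]
orientation: [2.3, 2.061, -0.026]
ft_force: [-0.1, -0.2, -0.7]
width: 87.9
```

```bash
python3 -c "
from h import *
o,R=tl();print(o['qpos'].round(4),sum(o['qpos'][[1,2,4]])-np.pi)"
```

```text
zax [ 0.023  -0.0506 -0.9985] qv [0.019 0.009 0.013 0.001 0.006 0.002]
t 23.47 ee [ 469.9 -382.2  248.1] jaw -6.2 tilt 3.19 F [-0.1 -0.2 -0.7] w 87.9 q6 -0.57
tilt along jaw(deg) 1.63 perp -2.74
[-0.6899  0.3449  1.6868 -0.028   1.06   -0.5673] -0.04985757684234704
```

>>> jog_arm(xyz=[[0,0,40],[0,0,40],[0,0,0],[0,0,0],[0,0,0]], yaw=[0,0,0,0,0])

```text
t: 23.88
ee_pos: [469.9, -378.6, 328.5]
orientation: [2.301, 2.07, -0.027]
ft_force: [0.2, 0.5, -0.0]
width: 87.7
```

```bash
python3 -c "
from h import *
o,R=tl();print(o['qpos'].round(4),sum(o['qpos'][[1,2,4]])-np.pi)"
```

```text
zax [ 0.0183 -0.046  -0.9988] qv [ 0.005  0.001  0.015  0.001 -0.002  0.001]
t 23.88 ee [ 469.9 -378.6  328.5] jaw -6.0 tilt 2.84 F [ 0.2  0.5 -0. ] w 87.7 q6 -0.57
tilt along jaw(deg) 1.32 perp -2.51
[-0.6855  0.2692  1.6019 -0.0255  1.2274 -0.5715] -0.04321144739651661
```

>>> jog_arm(xyz=[[0,0,-6],[0,0,-10],[0,0,-14],[0,0,-18],[0,0,-22],[0,0,-26],[0,0,-10],[0,0,0],[0,0,0]], yaw=[0,0,0,0,0,0,0,0,0])

```text
t: 24.63
ee_pos: [465.2, -374.1, 206.2]
orientation: [2.311, 2.079, -0.03]
ft_force: [-0.1, -0.7, 0.7]
width: 87.6
```

```bash
python3 -c "
from h import *
o,R=tl();print(o['qpos'].round(4),sum(o['qpos'][[1,2,4]])-np.pi)"
```

```text
zax [ 0.0077 -0.0371 -0.9993] qv [ 0.     0.024  0.013 -0.001 -0.009 -0.001]
t 24.63 ee [ 465.2 -374.1  206.2] jaw -6.0 tilt 2.17 F [-0.1 -0.7  0.7] w 87.6 q6 -0.56
tilt along jaw(deg) 0.66 perp -2.07
[-0.6848  0.3889  1.7274 -0.0284  0.9961 -0.5643] -0.029239196761477793
```

>>> jog_arm(xyz=[[0,0,40],[0,0,40],[0,0,0],[0,0,0],[0,0,0]], yaw=[0,0,0,0,0])

```text
t: 25.05
ee_pos: [465.0, -374.0, 290.8]
orientation: [2.311, 2.08, -0.03]
ft_force: [0.2, -0.4, -0.2]
width: 87.8
```

>>> jog_arm(xyz=[[0,-1,-6],[0,-2,-10],[0,-2,-14],[0,-2,-18],[0,-2,-22],[0,-2,-22],[0,0,-10],[0,0,0],[0,0,0]], yaw=[-0.5,-0.5,0,0,0,0,0,0,0])

```text
t: 25.8
ee_pos: [460.7, -382.6, 173.9]
orientation: [2.343, 2.061, -0.033]
ft_force: [0.1, 0.3, 1.1]
width: 87.9
```

```bash
python3 -c "
from h import *
o,R=tl();print(o['qpos'].round(4),sum(o['qpos'][[1,2,4]])-np.pi)
p=shot('wrist','13');pin(p,'plate_hole0','plate')
cv2.imwrite('pics/w13.png',cv2.resize(p['img'][100:300,220:420],None,fx=3,fy=3,interpolation=2))"
```

```text
zax [-0.0019 -0.0298 -0.9996] qv [-0.     0.027  0.017  0.001 -0.006  0.005]
t 25.8 ee [ 460.7 -382.6  173.9] jaw -7.3 tilt 1.71 F [0.1 0.3 1.1] w 87.9 q6 -0.56
tilt along jaw(deg) 0.11 perp -1.71
[-0.7006  0.4369  1.738  -0.0295  0.9492 -0.5557] -0.017521731687104136
plate_hole0 [([277.7, 173.1], 0.81), ([365.4, 172.7], 0.75)]
plate []
```

View pics/w13.png

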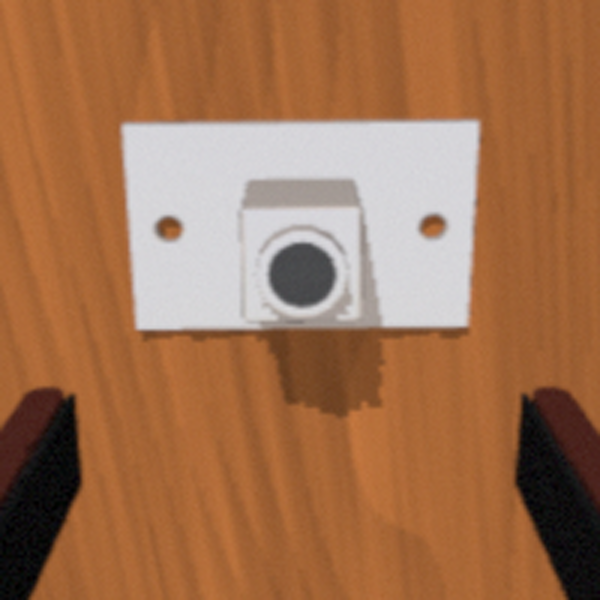

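```bash
python3 -c "
from h import *
p=pickle.load(open('pics/wrist_13.pkl','rb'))
pair(p,(364,175.6),(276.3,176),6,'plate')"
```

```text
plate mid [ 462.1 -383.7] len 99.2 yaw -7.01
```

>>> jog_arm(xyz=[[0,0,-25],[0,0,-25],[0,0,-20],[0,0,-10],[0,0,0],[0,0,0]], yaw=[0,0,0,0,0,0])

```text
t: 26.45
ee_pos: [467.3, -387.5, 102.6]
orientation: [2.326, 2.047, -0.028]
ft_force: [0.5, -0.5, 0.7]
width: 88.2
```

```bash
python3 -c "
from h import *
o,R=tl()"
```

```text
zax [ 0.0147 -0.0437 -0.9989] qv [ 0.001 -0.002 -0.004  0.     0.001  0.001]
t 26.45 ee [ 467.3 -387.5  102.6] jaw -7.3 tilt 2.64 F [ 0.5 -0.5  0.7] w 88.2 q6 -0.55
tilt along jaw(deg) 1.15 perp -2.38
```

>>> jog_arm(xyz=[[-1,0,-5],[-1,1,-9],[-1,1,-13],[-1,1,-17],[0,0,-14],[0,0,0],[0,0,0],[0,0,0]], yaw=[0,0,0,0,0,0,0,0])

```text
t: 27.12
ee_pos: [467.0, -387.7, 48.8]
orientation: [2.317, 2.038, -0.024]
ft_force: [1.4, -0.5, -0.4]
width: 87.7
```

```bash
python3 -c "
from h import *
o,R=tl()"
```

```text
zax [ 0.025  -0.0524 -0.9983] qv [-0.002 -0.011 -0.009 -0.002  0.006 -0.   ]
t 27.12 ee [ 467.  -387.7   48.8] jaw -7.3 tilt 3.33 F [ 1.4 -0.5 -0.4] w 87.7 q6 -0.54
tilt along jaw(deg) 1.8 perp -2.8
```

>>> jog_arm(xyz=[[0,0,40],[0,0,40],[0,0,0],[0,0,0],[0,0,0],[0,0,40],[0,0,40],[0,0,40],[0,0,0],[0,0,0],[0,0,0]], yaw=[0,0,0,0,0,0,0,0,0,0,0])

```text
t: 28.03
ee_pos: [464.9, -386.0, 254.0]
orientation: [2.321, 2.042, -0.026]
ft_force: [0.1, 0.3, -0.1]
width: 87.8
```

```bash
python3 -c "
from h import *
o,R=tl();print(o['qpos'].round(4),sum(o['qpos'][[1,2,4]])-np.pi)"
```

```text
zax [ 0.0208 -0.0488 -0.9986] qv [ 0.001  0.011  0.022 -0.    -0.005  0.   ]
t 28.03 ee [ 464.9 -386.   254. ] jaw -7.3 tilt 3.04 F [ 0.1  0.3 -0.1] w 87.8 q6 -0.56
tilt along jaw(deg) 1.54 perp -2.62
[-0.7004  0.3377  1.6827 -0.0272  1.0739 -0.5602] -0.047271445242426324
```

>>> jog_arm(xyz=[[0,0,40],[0,0,40],[0,0,0],[0,0,0],[0,0,0],[0,0,-6],[0,0,-10],[0,0,-14],[0,0,-18],[0,0,-22],[0,0,-26],[0,0,-30],[0,0,-10],[0,0,0],[0,0,0]], yaw=[0,0,0,0,0,0,0,0,0,0,0,0,0,0,0])

```text
t: 29.28
ee_pos: [453.8, -376.7, 165.1]
orientation: [2.351, 2.069, -0.035]
ft_force: [0.2, 0.7, 0.4]
width: 87.9
```

```bash
python3 -c "
from h import *
o,R=tl();print(o['qpos'].round(4),sum(o['qpos'][[1,2,4]])-np.pi)"
```

```text
zax [-0.0105 -0.0223 -0.9997] qv [ 0.     0.025  0.012  0.    -0.008  0.002]
t 29.28 ee [ 453.8 -376.7  165.1] jaw -7.3 tilt 1.41 F [0.2 0.7 0.4] w 87.9 q6 -0.56
tilt along jaw(deg) -0.44 perp -1.34
[-0.7004  0.4409  1.756  -0.0295  0.9386 -0.5558] -0.006096528394026635
```

>>> jog_arm(xyz=[[1,-1,-3],[2,-2,-7],[2,-2,-8],[2,-2,-8],[0,0,-8],[0,0,-8],[0,0,-8],[0,0,-6],[0,0,-3],[0,0,0]], yaw=[0,0,0,0,0,0,0,0,0,0])

```text
t: 30.12
ee_pos: [464.1, -386.6, 104.4]
orientation: [2.345, 2.064, -0.034]
ft_force: [0.0, 0.1, 0.8]
width: 88.1
```

```bash
python3 -c "
from h import *
o,R=tl();print(o['qpos'].round(4),sum(o['qpos'][[1,2,4]])-np.pi)"
```

```text
zax [-0.0046 -0.0274 -0.9996] qv [0.    0.005 0.002 0.002 0.001 0.001]
t 30.12 ee [ 464.1 -386.6  104.4] jaw -7.3 tilt 1.59 F [0.  0.1 0.8] w 88.1 q6 -0.55
tilt along jaw(deg) -0.06 perp -1.59
[-0.702   0.541   1.76   -0.0324  0.8267 -0.5529] -0.013939991621179981
```

>>> jog_arm(xyz=[[0,0,-4],[-1,1,-8],[-1,1,-8],[0,1,-8],[0,0,-9],[0,0,-9],[0,0,-9],[0,0,-8],[0,0,-7],[0,0,-4],[0,0,-2],[0,0,0]], yaw=[0,0,0,0,0,0,0,0,0,0,0,0])

```text
t: 31.12
ee_pos: [461.4, -382.7, 19.4]
orientation: [2.346, 2.065, -0.034]
ft_force: [-0.5, -0.9, 0.2]
width: 87.5
```

```bash
python3 -c "
from h import *
o,R=tl();p=shot('wrist','14')"
```

```text
zax [-0.0053 -0.0266 -0.9996] qv [-0.001  0.005 -0.002 -0.    -0.     0.   ]
t 31.12 ee [ 461.4 -382.7   19.4] jaw -7.3 tilt 1.56 F [-0.5 -0.9  0.2] w 87.5 q6 -0.54
tilt along jaw(deg) -0.11 perp -1.55
```

View pics/wrist_14.png

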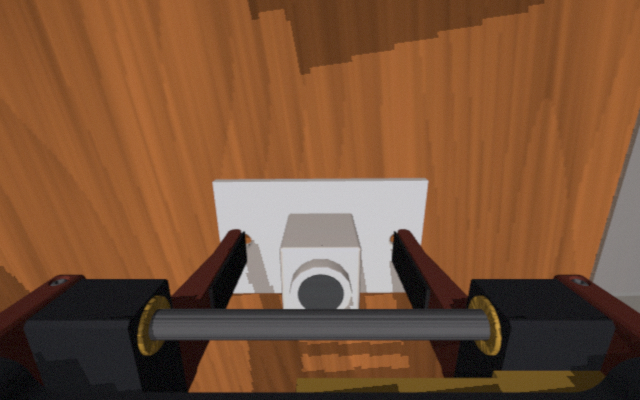

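>>> jog_arm(xyz=[[0,0,-2],[0,0,-1],[0,0,0],[0,0,0],[0,0,0],[0,0,0],[0,0,0],[0,0,0],[0,0,0],[0,0,0],[0,0,0]], yaw=[0,0,0,0,0,0,0,0,0,0,0], gripper=1)

```text
t: 32.08
ee_pos: [462.7, -383.9, 18.6]
orientation: [2.343, 2.062, -0.033]
ft_force: [0.3, 0.6, -0.8]
width: 39.8
```

```bash
python3 -c "
from h import *
o,R=tl();p=shot('wrist','15')"
```

```text
zax [-0.0022 -0.0294 -0.9996] qv [-0.001 -0.002 -0.002  0.     0.002  0.   ]
t 32.08 ee [ 462.7 -383.9   18.6] jaw -7.3 tilt 1.69 F [ 0.3  0.6 -0.8] w 39.8 q6 -0.54
tilt along jaw(deg) 0.09 perp -1.68
```

View pics/wrist_15.png

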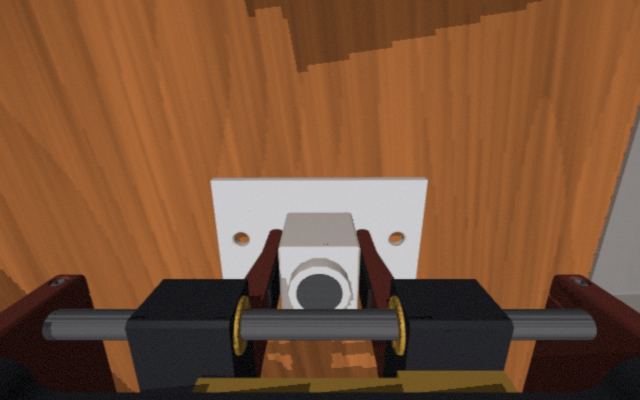

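```bash
python3 -c "
from h import *
p=pickle.load(open('pics/wrist_15.pkl','rb'))
cv2.imwrite('pics/w15c.png',cv2.resize(p['img'][160:300,200:440],None,fx=3.3,fy=3.3,interpolation=2))
pair(p,(397,238.7),(242,238.7),6,'plate')"
```

```text
plate mid [ 463.2 -383.5] len 99.1 yaw -7.27
```

View pics/w15c.png

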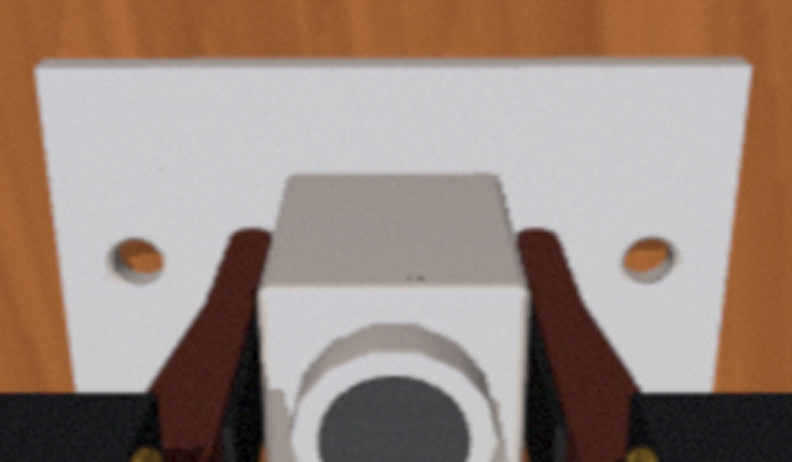

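>>> jog_arm(xyz=[[0,0,3],[0,0,6],[0,0,8],[0,0,8],[0,0,8],[0,0,8],[0,0,8],[0,0,8],[0,0,8],[0,0,8],[0,0,8],[0,0,6],[0,0,3],[0,0,0]], yaw=[0,0,0,0,0,0,0,0,0,0,0,0,0,0])

```text
t: 33.3
ee_pos: [462.9, -384.0, 120.3]
orientation: [2.341, 2.06, -0.032]
ft_force: [-0.1, 0.1, -1.7]
width: 39.6
```

```bash
python3 -c "
from h import *
o,R=tl();p=shot('wrist','16')"
```

```text
zax [-2.000e-04 -3.100e-02 -9.995e-01] qv [ 0.    -0.005 -0.    -0.     0.001  0.   ]
t 33.3 ee [ 462.9 -384.   120.3] jaw -7.3 tilt 1.77 F [-0.1  0.1 -1.7] w 39.6 q6 -0.55
tilt along jaw(deg) 0.21 perp -1.76
```

View pics/wrist_16.png

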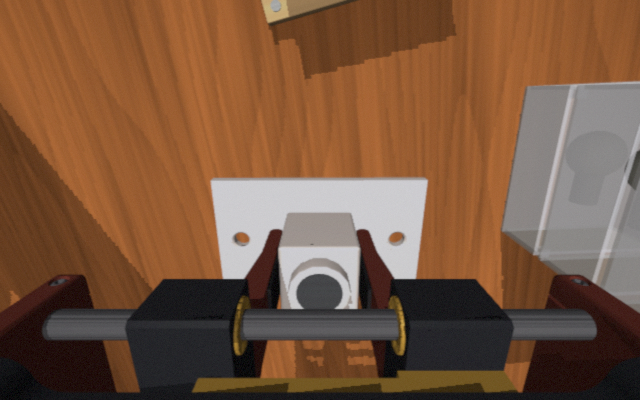

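>>> jog_arm(xyz=[[1,4,0],[2,8,0],[3,12,0],[3,12,0],[3,12,0],[3,12,0],[3,12,0],[3,12,0],[3,12,0],[2,8,0],[1,4,0],[0,0,0]], yaw=[0,0.8,0.8,0.8,0.8,0.8,0.8,0.8,0.8,0.8,0,0])

```text
t: 34.35
ee_pos: [491.1, -260.6, 117.5]
orientation: [2.191, 2.225, -0.031]
ft_force: [-0.1, 0.0, -0.4]
width: 40.1
```

```bash
python3 -c "
from h import *
o,R=tl()"
```

```text
zax [-3.000e-04 -2.740e-02 -9.996e-01] qv [ 0.013 -0.001  0.    -0.005 -0.002 -0.01 ]
t 34.35 ee [ 491.1 -260.6  117.5] jaw 0.9 tilt 1.57 F [-0.1  0.  -0.4] w 40.1 q6 -0.49
tilt along jaw(deg) -0.04 perp -1.57
```

>>> jog_arm(xyz=[[1,4,0],[3,8,0],[3,10,0],[3,10,0],[3,10,0],[3,10,0],[3,10,0],[2,8,0],[1,4,0],[0,2,0],[0,0,0],[0,0,0]], yaw=[0,0.8,0.8,0.8,0.8,0.8,0.8,0.8,0,0,0,0])

```text
t: 35.35
ee_pos: [515.8, -176.7, 117.7]
orientation: [2.066, 2.339, -0.029]
ft_force: [0.1, -0.0, -1.2]
width: 40.1
```

```bash
python3 -c "
from h import *
o,R=tl()
p=shot('wrist','17')"
```

```text
zax [ 0.0036 -0.0279 -0.9996] qv [ 0.004 -0.     0.003 -0.003  0.     0.004]
t 35.35 ee [ 515.8 -176.7  117.7] jaw 7.1 tilt 1.61 F [ 0.1 -0.  -1.2] w 40.1 q6 -0.44
tilt along jaw(deg) 0.01 perp -1.61
```

View pics/wrist_17.png

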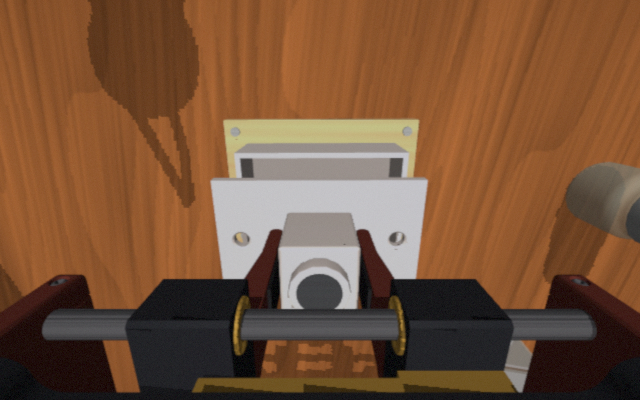

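Now Δ to the target (517.0, −170.5, 96) is about (+1.2, +6.2, −22).

>>> jog_arm(xyz=[[0,1,-2],[1,2,-4],[0,2,-5],[0,1,-4],[0,0,-3],[0,0,-2],[0,0,0],[0,0,0]], yaw=[0,0,0,0,0,0,0,0])

```text
t: 36.07
ee_pos: [515.9, -171.7, 94.7]
orientation: [2.07, 2.337, -0.03]
ft_force: [0.6, 0.6, -0.7]
width: 40.0
```

```bash
python3 -c "
from h import *
o,R=tl()
p=shot('wrist','18'); t=shot('top','18'); s=shot('scene','18')
cv2.imwrite('pics/w18c.png',cv2.resize(p['img'][100:300,200:440],None,fx=3.3,fy=2.9,interpolation=2))
a=cv2.resize(t['img'][170:270,320:420],(395,395),interpolation=2);b=cv2.resize(s['img'][130:230,260:360],(395,395),interpolation=2)
cv2.imwrite('pics/ts18.png',np.hstack([a,b]))"
```

```text
zax [ 0.0022 -0.0276 -0.9996] qv [-0.001  0.007  0.002  0.001 -0.003 -0.001]
t 36.07 ee [ 515.9 -171.7   94.7] jaw 6.9 tilt 1.59 F [ 0.6  0.6 -0.7] w 40.0 q6 -0.42
tilt along jaw(deg) -0.07 perp -1.59
```

View pics/w18c.png

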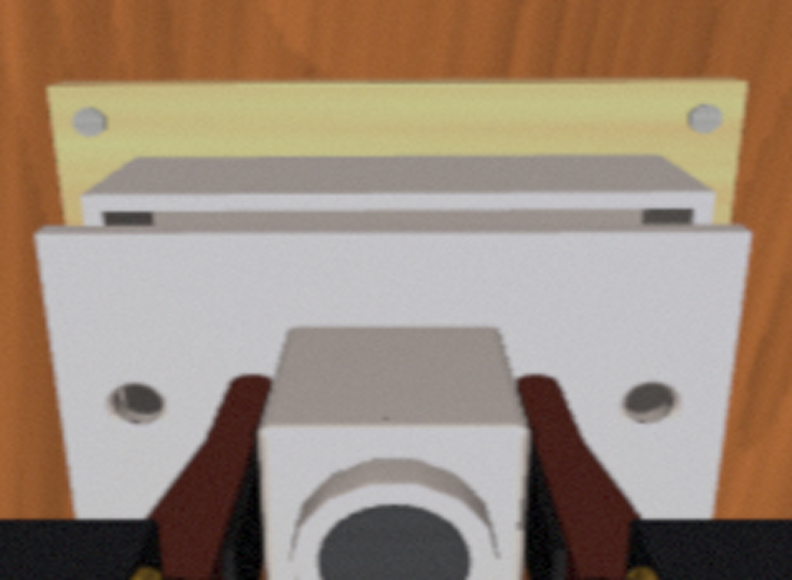

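View pics/ts18.png

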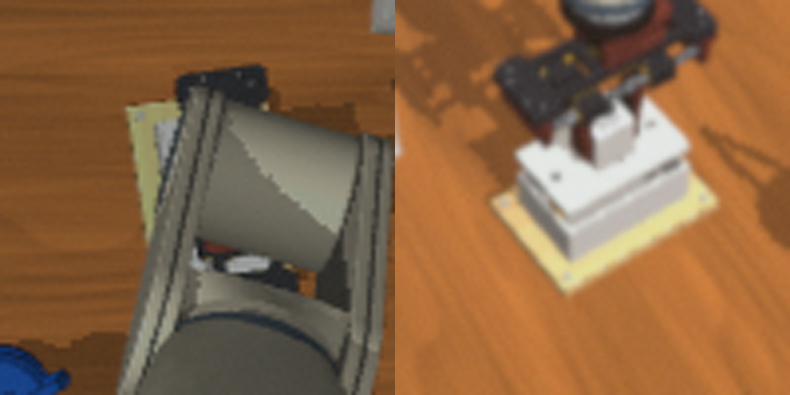

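View pics/scene_18.png

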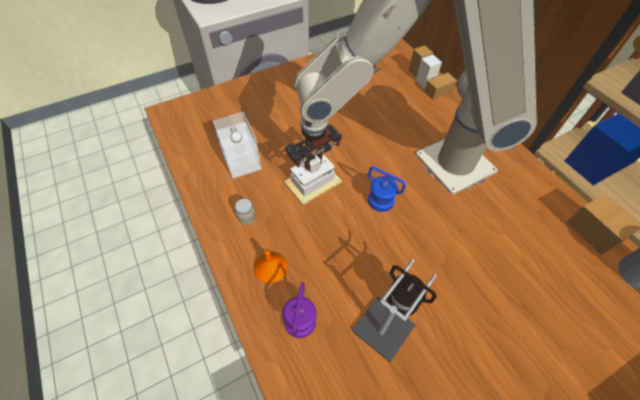

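Run:
```python
from h import *
p=pickle.load(open("pics/wrist_18.pkl","rb"))
f=lambda u,v:(200+u/3.3,100+v/2.9)
def mid(c1,c0,z,yo,tag):
    a=onz(p,np.array(f(*c1))-.35,z)[:2];b=onz(p,np.array(f(*c0))-.35,z)[:2]
    e=(a-b)/np.linalg.norm(a-b); n=np.array([-e[1],e[0]]); print(tag,((a+b)/2-n*yo).round(1),np.linalg.norm(a-b).round(1),np.degrees(np.arctan2(e[1],e[0])).round(2))
mid((715,190),(83,193),57,40,"rim")
mid((747,81),(48,87),12,60,"board")
mid((705,118),(90,121),12,50,"?screws")
mid((750,230),(37,231),82.1,40,"plate edge")
mid((650,402),(137,402),82.1,0,"plate holes")
```

```text
rim [ 517.6 -169.6] 129.0 7.32
board [ 517.8 -170.3] 168.3 7.55
?screws [ 517.5 -170. ] 150.0 7.32
plate edge [ 516.7 -172. ] 128.9 7.11
plate holes [ 516.5 -171.3] 99.4 7.03
```

>>> jog_arm(xyz=[[0.5,0.8,0.5],[0.5,0.8,0.5],[0,0,0],[0,0,0]], yaw=[0.2,0.1,0,0])

```text
t: 36.55
ee_pos: [517.8, -170.2, 96.9]
orientation: [2.062, 2.341, -0.029]
ft_force: [0.2, 0.4, -0.9]
width: 40.2
```

```bash
python3 -c "
from h import *
o,R=tl()"
```

```text
zax [ 0.0043 -0.0283 -0.9996] qv [ 0.002 -0.006 -0.003 -0.001  0.     0.   ]
t 36.55 ee [ 517.8 -170.2   96.9] jaw 7.3 tilt 1.64 F [ 0.2  0.4 -0.9] w 40.2 q6 -0.42
tilt along jaw(deg) 0.04 perp -1.64
```

>>> jog_arm(xyz=[[-0.6,0,0],[0,0,0],[0,0,0],[0,0,0],[0,0,0]], yaw=[0,0,0,0,0])

```text
t: 36.97
ee_pos: [517.3, -170.2, 97.2]
orientation: [2.061, 2.341, -0.028]
ft_force: [-0.3, -0.4, -1.4]
width: 39.6
```

```bash
python3 -c "
from h import *
o,R=tl()
p=shot('wrist','19')
cv2.imwrite('pics/w19c.png',cv2.resize(p['img'][100:300,200:440],None,fx=3.3,fy=2.9,interpolation=2))
o,R=tl()"
```

```text
zax [ 0.0049 -0.0284 -0.9996] qv [-0.002 -0.001 -0.002  0.    -0.001  0.   ]
t 36.97 ee [ 517.3 -170.2   97.2] jaw 7.3 tilt 1.65 F [-0.3 -0.4 -1.4] w 39.6 q6 -0.42
tilt along jaw(deg) 0.07 perp -1.65
zax [ 0.0048 -0.0285 -0.9996] qv [0.001 0.002 0.001 0.001 0.001 0.003]
t 37.02 ee [ 517.2 -170.2   97.2] jaw 7.3 tilt 1.65 F [ 0.3  0.  -1.6] w 39.8 q6 -0.42
tilt along jaw(deg) 0.07 perp -1.65
```

View pics/w19c.png

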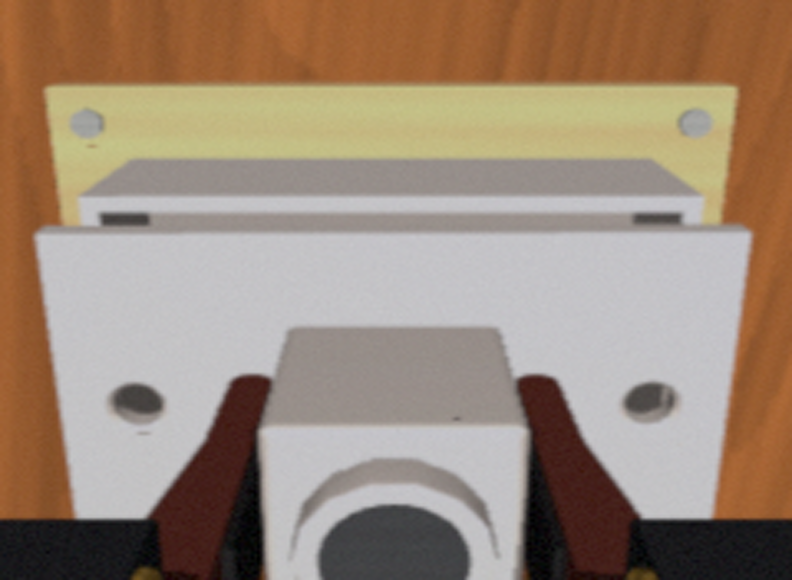

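Run:
```python
from h import *
p=pickle.load(open("pics/wrist_19.pkl","rb"))
f=lambda u,v:(200+u/3.3,100+v/2.9)
def mid(c1,c0,z,yo,tag):
    a=onz(p,np.array(f(*c1))-.35,z)[:2];b=onz(p,np.array(f(*c0))-.35,z)[:2]
    e=(a-b)/np.linalg.norm(a-b); n=np.array([-e[1],e[0]]); print(tag,((a+b)/2-n*yo).round(1),np.linalg.norm(a-b).round(1),np.degrees(np.arctan2(e[1],e[0])).round(2))
mid((703,197),(79,197),57,40,"rim")
mid((737,87),(45,88),12,60,"board")
mid((695,123),(87,124),12,50,"?screws")
mid((750,230),(37,231),84.6,40,"plate edge")
mid((650,402),(137,402),84.6,0,"plate holes")
```

```text
rim [ 517.5 -170.3] 129.2 7.31
board [ 517.5 -170.3] 168.5 7.41
?screws [ 517.5 -170.3] 150.0 7.42
plate edge [ 518.1 -170.5] 128.9 7.4
plate holes [ 517.9 -169.8] 99.4 7.29
```

Run:
```python
from h import *
s=shot("scene","20"); cv2.imwrite("pics/s20c.png",cv2.resize(s["img"][130:360,240:470],(690,690)[:2] if 0 else (590,590),interpolation=2)); tl()
```

```text
zax [ 0.0049 -0.0285 -0.9996] qv [-0.001 -0.001  0.001  0.001 -0.001 -0.002]
t 37.07 ee [ 517.3 -170.2   97.2] jaw 7.3 tilt 1.65 F [ 0.1  0.3 -0.7] w 39.6 q6 -0.42
tilt along jaw(deg) 0.07 perp -1.65
```

View pics/s20c.png

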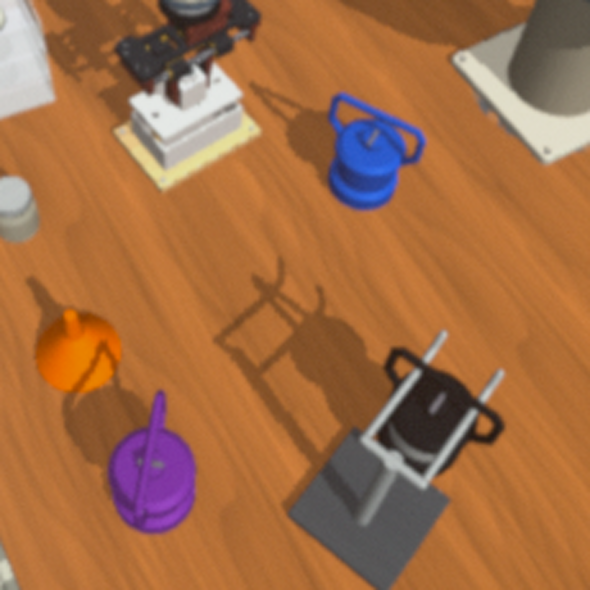

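The lantern hangs across both prongs, and the plate is held over the box, aligned and still, so I'm handing in.

```bash
python3 -c "
from h import *
print(ctrl.close_job()); state()"
```

```text
the job is handed in; nothing more can be done
None
the job is handed in; nothing more can be done
```

I hung the black lantern on both prongs of the hook and let go of it. I then picked up the cover plate by its housing. It is held over the back box, and I handed the job in at about 37 s of the 64 s allowed.

- **Lantern:** the last scene picture shows it hanging across both prongs. The trays were out of that last crop; the funnel and jar stand in it as before, and I saw no sign of anything being touched. While seating it I pressed down lightly until the wrist read about 33 N upward.
- **Plate position:** the last wrist picture puts the plate's middle within about 0.6 mm of the box's middle, and its turn within about 0.1°. The plate's underside is about 21 mm above the rim, worked out from the tool height. The arm was still.
- **Plate level:** I did not measure this separately. I took it from the tool, whose tilt changed by less than 0.2° after gripping the plate flat on the work surface.
- **What went wrong:** fast jogs had left the tool tilted by up to 4°. I spent about 13 s between the lantern and the plate finding the cause and bringing it down, and 1.65° was left at the end. Nearly all of that is about the jaw axis and was there at the grasp.
- **Checks that disagreed:** at first the scene and top cameras differed by up to 6 mm on the plate and 4 mm on the box. I used wrist-camera positions for the plate and the final alignment.

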